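# Put the bead jar away in the jewellery case with a folding lid stay

### The job

Put the gold-capped bead jar away in the linen jewellery case: raise the lid until its stay locks and holds it up by itself, stand the jar inside, then fold the stay at its pink knee knob and let the lid down until it is fully shut. Never let the lid fall, do not force the stay against its lock or its end, set the glass jar down gently, and leave everything else where it is.

Things in the scene. Friction and masses are not known exactly. Their poses are not given: they have to be found in the camera images.
- case: Open linen-covered case, 200 (x) x 240 (y) x 75 high, walls and floor 8 thick, fixed to the table. Origin: centre of its underside; +x points to its hinge (far) side, z up. It stands turned by up to 0.2 rad. The stay is on its right (-y) side, outside. The lid closes it on top.
- case_floor (a point): Point on the inner floor of the case, 40 in front of the middle (towards the robot), 8 above the table: a good place for the jar, clear of the raised lid.
- lid (a joint): Lid angle in rad: 0 shut, grows as it opens about the far top rim. 12 thick, about 0.45 kg; it falls shut if let go before the stay has locked (1.4 rad/s counts as falling). Locked it rests between about 1.1 and 1.3 rad, differing from case to case because the stay's anchor is adjustable.
- lid_hinge (a point): Middle of the lid's hinge line, at the far top rim of the case (75 above the table). The hinge line runs along the case's y.
- lid_bar (a point): Middle of the lid's brass handle bar: round, 12 in diameter, 90 long, parallel to the hinge, in front of the lid's front edge with 39 clear between. Its centre is 245 from the hinge line and 6 above the lid's underside plane; shut, it is 81 above the table. It can be pinched from above, front to back, and turns between the fingers as the lid swings.
- stay_knee (a joint): Knee angle of the two-link stay, rad: about 0 (within 0.1) with the lid shut, 2.85 links dead straight (lid highest, about 0.05 rad above where it rests locked), 3.25 locked (knee past straight, towards the hinge, on its stop). A weak spring carries the knee over once the lid is raised to nearly straight; raised further, the stay pulls tight (0.6 N per mm at the handle bar).
- knee_knob (a point): Centre of the pink round knob on the stay's knee: 16 in diameter, 46 long, parallel to the hinge, its centre 58 outside the case's right wall. It moves on a circle of radius 73 about the stay's anchor, which lies on that wall near the case's middle and is not measured. Lid shut: knob in front (robot side) of the anchor, 65 to 77 above the table; locked: up and back of it.
- stay_lower (a joint): Angle of the stay's lower link (it carries the knob), rad: about 0 lid shut, grows to about 2.1 locked. To fold: pinch the knob from above, front to back, and lead it up, forward and down on its circle: it first lifts the lid slightly through dead centre (1 to 3 N), then bears the lid's weight (up to 10 N) until shut; the lid turns 6 to 13 rad per m of knob travel. Other directions strain the stay.
- stay_mount (a joint): Stretch (+) or squeeze (-) of the rubber mount at the stay's anchor in m, 0 unloaded, 5 N per mm. More than 4 mm (20 N along the stay; about 7 N at the handle bar beyond the lid's weight, when raised too far or pushed down while locked) counts as forcing the stay.
- jar_mid (a point): Centre, half-way up, of the bead jar to put away: pale glass with a blue band and a brass-gold cap, 40 in diameter, 52 high, about 0.09 kg, standing on the table. Its place is swapped with the other two jars.
- jar_pink_mid (a point): Centre of a like jar with a pink cap and red band; leave it.
- jar_green_mid (a point): Centre of a like jar with a green cap and yellow band; leave it.
- mug: White mug, 80 in diameter, 90 high; origin under its centre. Leave it.
- mug_brown: Brown mug, 76 in diameter, 85 high; origin under its centre. Leave it.
- phone: Grey-green phone lying flat, 75 x 155 x 9; origin under its centre. Leave it.
- pliers: Pink-handled pliers lying on the table, 140 long, 12 high; origin underneath. Leave them.
- pliers_b: Pink-handled pliers lying in the linen tray on the right. Leave them.

How it is judged (in metres and radians):
On the way, in this order (a step that is already met when the one before it is completed fails the run):
1. the lid stands up on its locked stay, with the robot touching neither (value of joint stay_knee above 3.1 rad and value of joint lid above 1 rad and contact force between each of the arm, the fingers and case below 0.3 N), for 0.3 s.
2. the jar stands upright on the case's floor, let go, with the lid still held up by the locked stay (value of joint stay_knee above 3.1 rad and value of joint lid above 1 rad and x of jar_mid in the frame of case between -0.085 and 0.085 m and y of jar_mid in the frame of case between -0.105 and 0.105 m and z of jar_mid in the frame of case between 0.028 and 0.042 m and angle between jar_mid's own z axis and vertical below 0.12 rad and contact force between the fingers and jar below 0.3 N), for 0.2 s.
At the end, for the whole second after the job is handed in: The lid is shut (under 0.03 rad) and still, with the stay folded (knee under 0.35 rad), and the gold-capped jar stands upright (within 0.12 rad) on the floor inside the case, let go (value of joint lid below 0.03 rad and value of joint stay_knee below 0.35 rad and velocity of joint lid below 0.05 rad/s and x of jar_mid in the frame of case between -0.085 and 0.085 m and y of jar_mid in the frame of case between -0.105 and 0.105 m and z of jar_mid in the frame of case between 0.028 and 0.042 m and angle between jar_mid's own z axis and vertical below 0.12 rad); the robot touches nothing.
It fails at once if the lid falls (closes faster than 1.4 rad/s) (velocity of joint lid below -1.4 rad/s).
It fails at once if the stay is forced: its mount is stretched or squeezed by more than 4 mm (20 N) (value of joint stay_mount above 0.004 m or value of joint stay_mount below -0.004 m).
It fails at once if the jar is knocked or dropped onto the case (over 35 N) (contact force between jar and case above 35 N).
It fails at once if another thing on the table is moved by more than 30 mm (distance of any of jar_pink_mid, jar_green_mid, mug, mug_brown, phone, pliers, pliers_b from where it was at the start of the episode above 0.03 m).
It also fails if it takes over 72 s, if anything falls off the work surface, if the arm or the gripper's body presses on something with over 40 N, if the wrist force passes 120 N, or if a joint passes its speed limit or range.

### The arm

A 6-joint arm with a two-finger parallel gripper is mounted at the origin on the work surface. World frame = base frame: x ahead of the robot, y to its left, z up, the work surface at z = 0. Lengths are in mm, angles in rad, forces in N, time in s.
With the tool pointing down it reaches from about 325 to 900 mm from the base axis. Payload 3.5 kg.
Tool frame: the origin (TCP) lies on the centre line of the jaws, within the pads' length; the fingertips stand 11 mm ahead of it and the grasp point (between the pads) lies 8 mm behind it; z points along the fingers, y is the direction in which the jaws open and shut (so a half turn about z gives the same grasp; the last joint's range is limited). The gripper opens to 85 mm and grips with 20 to 120 N. Pads are 22 mm wide; open, the fingers measure 114 mm over their backs; the gripper's body (76 mm by 85 mm) begins 54 mm behind the grasp point. The pads swing forward as they close: fully open they stand 13 mm farther back than shut.
Start: joints at [-1.265, 0.276, -0.026, 1.268, 0, 1.467], TCP at [248.431, -573.502, 242.313] pointing down, gripper open.
Joint ranges: [-3.12, 3.12], [-0.85, 1.88], [-1.08, 1.24], [-1.95, 2.15], [-1.57, 1.53], [-3.14, 3.14]. Speed limits (rad/s): [2.57, 2.57, 3.14, 3.14, 3.14, 3.14].

### API

Orientations are given as a unit quaternion [w, x, y, z].
In Python, from rig import arm, cams, workorder gives the robot as it stands.
- The arm moves only by the tool play_rows, never from a script. Its arguments are lists of equal length, an entry for each row: "dp": the shift along the tool's x, y, z in mm, a list of three; "roll": the turn about the tool's z in degrees. In form: {"dp": [[tx, ty, tz], ...], "roll": [roll, ...]}. A call has 1 to 12 rows; each row is the pose to reach, as a shift and turn from the pose commanded when the call began, along the tool's axes at that moment; what a row does not reach only later rows make up. A row lasts 1/10 s, in which the tool goes at most 50 mm and 8.59 degrees, less where a joint would pass 70% of its speed; a pose out of reach is approached as far as the arm can. A call with a gripper value outside its range is refused whole. "jaw" is the finger opening in mm, from 0 to 85.4, set as the call begins (left out, the last holds). The fingers move at their own pace and stop on an object; "squeeze" is the grip in N (left out, the last holds). Time passes only in rows, so rows that repeat a pose let the fingers close. It gives the time, the measured TCP pose, the force and the opening at its end, in the units of the state.
- arm.state(): the state, without advancing time (a new reading comes with each control period).
- cams.snapshot(name): name is "side" or "top" or "wrist"; returns (picture, depth): 480x640x3 uint8, blue, green, red; 480x640 float32, mm along the optical axis (not along the pixel's ray), 0 where there is no reading.
- cams.camera_info(name): a dict with "fovy" (degrees; the focal length in pixels is half the picture's height over the tangent of half this angle, whatever the lens; pixels are square), "cx", "cy" (the principal point, pixels), "dist_coeffs" ([k1, k2, p1, p2, k3] as OpenCV has them; the pictures are not rectified), "xyz" and "rotation" of the camera in the world. Camera axes: x right, y down, z forward; pixel columns grow to the right and rows downward; lengths in mm; the calibration is good to about 2 mm. A picture is of the moment at which its call begins: read the wrist's pose just before it. camera_info takes no time and is no camera call; for the wrist camera it gives the pose at the moment of the call.
- workorder.close_job(): hands the job in, once; it reports no verdict.
The state is a dict: "clock": time; "joints": joint angles; "joint_vel": joint speeds; "effort": joint torques, N m; "position": TCP position; "eef_rot": TCP orientation; "wrist_force": force on the tool from outside, world axes, zero at the start; "wrist_torque": the same for the moment, N m; "width": finger opening in mm.
Only numpy, scipy, OpenCV 4.12 (cv2) and the standard library are available. Lean on these libraries where they do the work, as an engineer would, in place of code of your own. Each camera call takes 0.05 s, during which the arm holds its last target.

## Working session

There is one attempt and no reset: what is moved stays moved. The work goes in short steps, Python scripts to look and compute and a tool call to move; the robot and the scene stay as the last step left them, time stands still between calls to the robot, and variables do not carry over. Pictures are saved under pics/ and viewed, and the job is handed in when it is done.

Besides the shell and the picture viewer there is one more tool, called after ">>>" as a command line: name --pt "numbers of a row" for each row, then --argument value for the rest. play_rows: Moves the arm, as the interface text tells. Its arguments: {"type":"object","properties":{"dp":{"type":"array"},"roll":{"type":"array"},"jaw":{"type":"number"},"squeeze":{"type":"number"}},"required":["dp","roll"]}

```bash
ls -la; mkdir -p pics; cat > h.py <<'E'
import numpy as np, cv2
from rig import arm, cams, workorder
E
python3 - <<'E'
from h import *
s=arm.state(); print(s)
for n in ["side","top","wrist"]:
    i=cams.camera_info(n); print(n,i)
for n in ["side","top"]:
    p,d=cams.snapshot(n); cv2.imwrite(f"pics/{n}0.png",p); np.save(f"pics/{n}0.npy",d)
E
```

```text
total 12
drwxr-xr-x  3 agent agent 4096 Dec  7 05:29 .
drwxr-xr-x 23 root  root  4096 Dec  7 05:29 ..
drwxr-xr-x  2 agent agent 4096 Dec  7 05:29 pics
{'clock': 0.0, 'joints': array([-1.26540645e+00,  2.77150491e-01, -2.78980915e-02,  1.26802930e+00,
        2.02402696e-05,  1.46737226e+00]), 'joint_vel': array([-0.00078066, -0.00081363, -0.00097471,  0.0002689 ,  0.00066918,
        0.00038515]), 'effort': array([-9.35722055e-04, -4.45507336e+01,  2.95203781e+01,  1.63497491e-02,
       -6.77463845e-05, -3.67310236e-06]), 'position': array([ 248.19988208, -572.76349114,  241.14073281]), 'eef_rot': array([-1.13598460e-03,  9.79180899e-01,  2.02986368e-01, -1.04934610e-04]), 'wrist_force': array([ 0.32408846,  0.24062571, -0.15763693]), 'wrist_torque': array([-0.02094093, -0.00916142,  0.05360902]), 'width': 85.29540185139683}
side {'fovy': 48.65756210645692, 'cx': 323.1477809018029, 'cy': 233.6002500187464, 'dist_coeffs': array([-0.13613868,  0.        ,  0.        ,  0.        ,  0.        ]), 'xyz': array([  497.0943459 , -1225.38630008,   713.47473061]), 'rotation': array([-0.51140179,  0.85892627, -0.02653334,  0.00313763])}
top {'fovy': 54.228424578752154, 'cx': 318.31873626707994, 'cy': 243.12606651527307, 'dist_coeffs': array([0.02765504, 0.        , 0.        , 0.        , 0.        ]), 'xyz': array([ 454.41366816,  -91.18608307, 1073.53026226]), 'rotation': array([ 0.0334911 , -0.69942947,  0.71353022, -0.02348177])}
wrist {'fovy': 64.02343416022012, 'cx': 319.236051773572, 'cy': 240.36933042563697, 'dist_coeffs': array([-0.0634054,  0.       ,  0.       ,  0.       ,  0.       ]), 'xyz': array([ 323.61113887, -539.4609739 ,  372.42018668]), 'rotation': array([ 0.13548728,  0.82479546, -0.54144845, -0.09049437])}
```

View pics/top0.png

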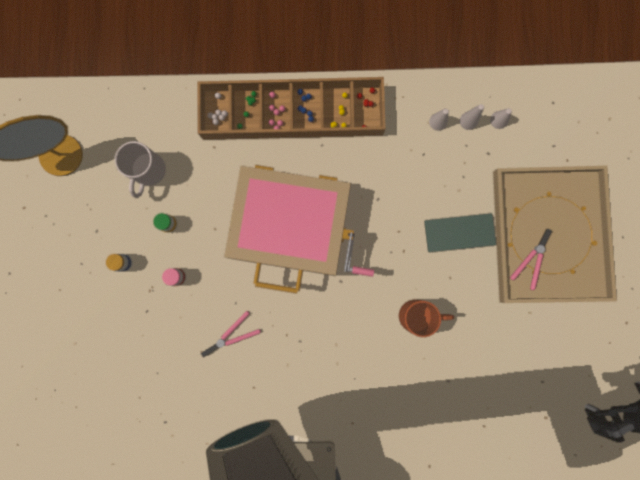

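View pics/side0.png

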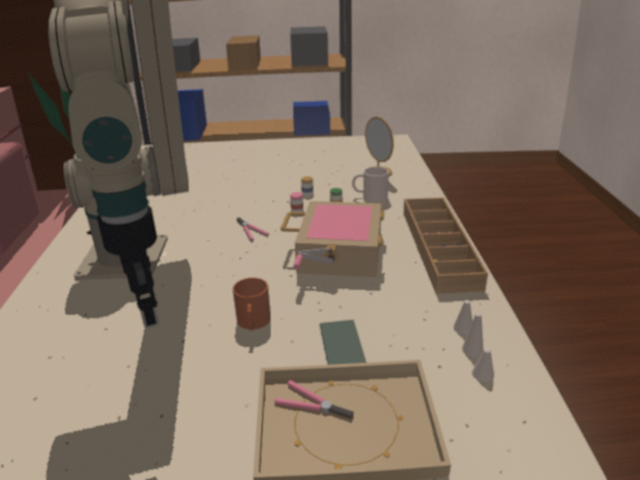

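The top view shows the case at about (290,220), handle bar at (278,288), knob at (362,271), gold jar at (118,262), pink (173,277) and green (164,222). Next I'll measure these.

```bash
cat > h.py <<'E'
import numpy as np, cv2
from rig import arm, cams, workorder
from scipy.spatial.transform import Rotation as R
def rot(q): return R.from_quat([q[1],q[2],q[3],q[0]]).as_matrix()
def K(i):
    f=240/np.tan(np.radians(i['fovy']/2)); return np.array([[f,0,i['cx']],[0,f,i['cy']],[0,0,1]])
def deproj(i,uv,z):
    uv=np.atleast_2d(np.array(uv,float)); 
    n=cv2.undistortPoints(uv[:,None],K(i),i['dist_coeffs'])[:,0]
    c=np.c_[n,np.ones(len(n))]*np.atleast_1d(z)[:,None]
    return c@rot(i['rotation']).T+i['xyz']
def onplane(i,uv,h):
    uv=np.atleast_2d(np.array(uv,float))
    r=deproj(i,uv,np.ones(len(uv)))-i['xyz']
    return i['xyz']+r*((h-i['xyz'][2])/r[:,2])[:,None]
def proj(i,P):
    Rm=rot(i['rotation']); P=np.atleast_2d(np.array(P,float))
    c=(P-i['xyz'])@Rm
    return cv2.projectPoints(c,np.zeros(3),np.zeros(3),K(i),i['dist_coeffs'])[0][:,0]
E
python3 - <<'E'
from h import *
p=cv2.imread('pics/top0.png'); d=np.load('pics/top0.npy'); i=cams.camera_info('top')
cv2.imwrite('pics/top0c.png',cv2.resize(p[150:310,210:400],None,fx=4,fy=3.75*4/3.75,interpolation=cv2.INTER_CUBIC)[:600,:760])
cv2.imwrite('pics/top0j.png',cv2.resize(p[130:300,90:210],None,fx=3.5,fy=3.5,interpolation=cv2.INTER_CUBIC))
v,u=np.mgrid[0:480,0:640]; m=d>0
P=np.zeros((480,640,3)); P[m]=deproj(i,np.c_[u[m],v[m]],d[m])
np.save('pics/P0.npy',P)
for n,(a,b) in dict(lid=(290,220),bar=(278,288),knob=(362,271),gold=(116,262),pink=(171,277),green=(162,222),brown=(420,318),table=(350,400)).items(): print(n,P[b,a].round(1), P[b-2:b+3,a-2:a+3,2].max().round(1))
# lid rect
m=(P[...,2]>80)&(P[...,2]<97)
m[:150]=0;m[:,:215]=0;m[280:]=0;m[:,355:]=0
c=max(cv2.findContours(m.astype(np.uint8),0,1)[0],key=cv2.contourArea)
mm=np.zeros((480,640),np.uint8);cv2.drawContours(mm,[c],-1,1,-1)
mm=cv2.morphologyEx(mm,cv2.MORPH_OPEN,np.ones((15,15)))
q=P[(mm>0)&m]; print(len(q),q[:,2].mean(),q[:,2].std())
r=cv2.minAreaRect(q[:,:2].astype(np.float32)); print(r, cv2.boxPoints(r))
E
```

```text
lid [584.3 -19.1  90.1] 90.6
bar [441.5   8.7  84.4] 88.0
knob [ 473.9 -169.2   77.7] 80.0
gold [504.8 364.2  53.4] 55.0
pink [469.7 245.5  49.7] 53.5
green [590.8 265.3  51.8] 55.3
brown [ 367.7 -301.4    8.2] 8.5
table [ 188.7 -140.7   -1.7] 3.8
10461 87.1431919589694 1.8816259244343816
((586.1517944335938, -14.507965087890625), (242.67933654785156, 204.86245727539062), 80.16724395751953) [[ 464.5037  -116.57274]
 [ 666.3569  -151.55768]
 [ 707.7999    87.55681]
 [ 505.94672  122.54175]]
```

View pics/top0c.png

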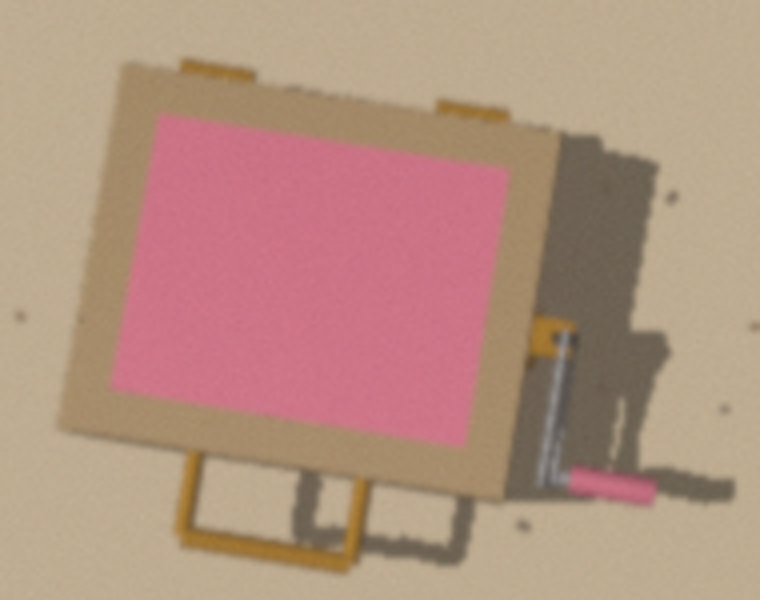

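View pics/top0j.png

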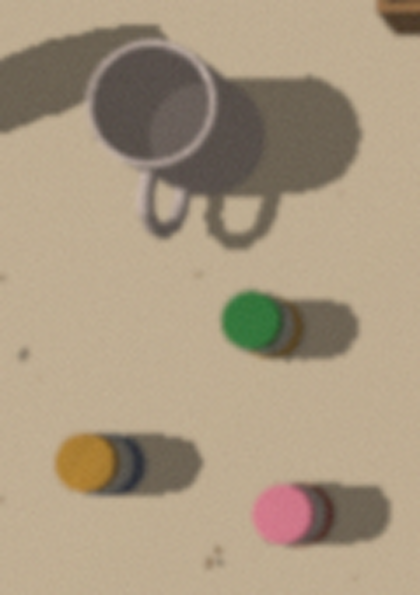

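```bash
python3 - <<'E'
from h import *
i=cams.camera_info('top')
c=lambda l:(np.array(l,float)/4+[210,150]-0.375)
L=onplane(i,c([(122,63),(560,130),(503,500),(58,432)]),87);print(L.round(1))
print('sides',[np.linalg.norm(L[a]-L[(a+1)%4]).round(1) for a in range(4)])
print('cent',L.mean(0)); 
ex=((L[0]+L[1])-(L[2]+L[3]))/2; ey=((L[0]+L[3])-(L[1]+L[2]))/2
print('yaw',np.arctan2(ex[1],ex[0]),np.arctan2(-ey[0],ey[1]))
th=(np.arctan2(ex[1],ex[0])+np.arctan2(-ey[0],ey[1]))/2
C=L.mean(0); Rz=lambda t:np.array([[np.cos(t),-np.sin(t)],[np.sin(t),np.cos(t)]])
B=onplane(i,c([(182,540),(348,567),(265,550)]),81);print('bar',B.round(1),((B-C)[:,:2]@Rz(th)).round(1))
k=onplane(i,c([(570,481),(655,492),(613,486)]),71);print('knob',k.round(1),((k-C)[:,:2]@Rz(th)).round(1))
j=lambda l:(np.array(l,float)/3.5+[90,130]-0.36)
J=onplane(i,j([(86,463),(283,514),(253,321)]),52);print('jars',J.round(1))
f=np.array([-40,0]);print('floor pt',C[:2]+Rz(th)@f, 'hinge',C[:2]+Rz(th)@[100,0], 'bar pred',C[:2]+Rz(th)@[-145,0])
# depth of knob / height
P=np.load('pics/P0.npy')
p=cv2.imread('pics/top0.png').astype(int)
m=(p[...,2]-p[...,1]>50); m[:,:352]=0;m[:,376:]=0;m[:262]=0;m[280:]=0
print('knob pts',m.sum(),np.percentile(P[m],[5,50,90],axis=0).round(1))
E
```

```text
[[ 704.8   86.3   87. ]
 [ 663.2 -147.2   87. ]
 [ 467.2 -112.5   87. ]
 [ 507.6  121.4   87. ]]
sides [np.float64(237.2), np.float64(199.1), np.float64(237.4), np.float64(200.2)]
cent [585.70811816 -13.0026088   87.        ]
yaw -0.17568155457145546 -0.173638231276968
bar [[449.5  57.3  81. ]
 [433.6 -30.2  81. ]
 [443.4  13.5  81. ]] [[-146.3   45.5]
 [-146.8  -43.4]
 [-144.7    1.3]]
knob [[ 476.8 -148.8   71. ]
 [ 470.1 -193.8   71. ]
 [ 473.7 -171.6   71. ]] [[ -83.7 -152.6]
 [ -82.4 -198.2]
 [ -82.7 -175.6]]
jars [[505.1 368.7  52. ]
 [470.8 245.9  52. ]
 [592.2 265.5  52. ]]
floor pt [546.31669027  -6.0516802 ] hinge [684.1866879  -30.37993031] bar pred [442.91419204  12.19450738]
knob pts 137 [[ 465.3 -190.5   70.1]
 [ 473.8 -170.1   74.6]
 [ 480.4 -152.9   77.2]]
```

```bash
python3 - <<'E'
from h import *
p=cv2.imread('pics/side0.png')
cv2.imwrite('pics/side0c.png',cv2.resize(p[170:290,270:410],None,fx=5,fy=5,interpolation=cv2.INTER_CUBIC))
E
```

```text
(no output)
```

View pics/side0c.png

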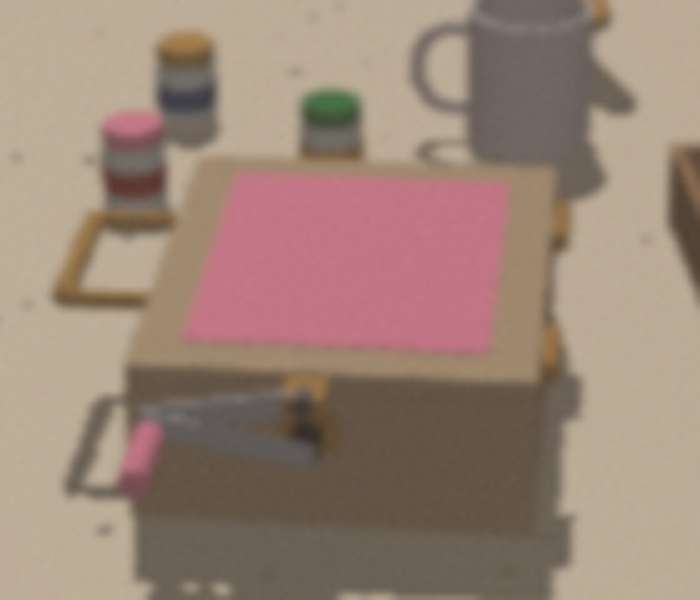

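```bash
cat >> h.py <<'E'
TH=-0.1747; C=np.array([585.7,-13.0])
cx=np.array([np.cos(TH),np.sin(TH),0]); cy=np.array([-np.sin(TH),np.cos(TH),0])
def c2w(p): return np.array([C[0],C[1],0])+cx*p[0]+cy*p[1]+np.array([0,0,p[2]])
def w2c(p): q=np.array(p)-[C[0],C[1],0]; return np.array([q@cx,q@cy,q[2]])
def pose():
    s=arm.state(); return s, rot(s['eef_rot']), np.array(s['position'])
def rep():
    s,Rm,p=pose(); x=Rm[:,0]
    print('t',round(s['clock'],2),'p',p.round(1),'case',w2c(p).round(1),'head',np.degrees(np.arctan2(x[1],x[0])).round(2),'zaxis',Rm[:,2].round(3),'F',np.round(s['wrist_force'],2),'w',round(s['width'],1),'j',np.degrees(s['joints']).round(0))
    return s,Rm,p
def dpto(target):
    s,Rm,p=rep(); return (Rm.T@(np.array(target)-p)).round(1)
E
python3 - <<'E'
from h import *
print(dpto(c2w([-145,0,200])))
E
```

```text
t 0.1 p [ 248.2 -572.8  241.3] case [-235.  -610.   241.3] head 23.42 zaxis [-0.001  0.002 -1.   ] F [ 0.4   0.09 -0.33] w 85.3 j [-73.  16.  -2.  73.  -0.  84.]
[ 411.2 -459.3   42.3]
```

>>> play_rows --pt "20 -23 0" --pt "45 -50 0" --pt "72 -80 0" --pt "100 -112 0" --pt "130 -145 0" --pt "160 -180 0" --pt "190 -212 0" --pt "220 -245 0" --pt "250 -280 0" --pt "280 -312 0" --pt "310 -346 0" --pt "340 -380 0" --roll '[-8,-16,-24,-32,-40,-48,-56,-64,-72,-80,-88,-96]' --jaw 40 --squeeze 30

```text
clock: 1.3
position: [409.3, -87.8, 242.1]
eef_rot: [-0.0, 0.502, 0.865, -0.0]
wrist_force: [0.7, -0.5, 0.1]
width: 39.7
```

```bash
python3 - <<'E'
from h import *
print(dpto(c2w([-145,0,200])))
E
```

```text
t 1.3 p [409.3 -87.8 242.1] case [-160.7 -104.3  242.1] head 119.73 zaxis [-0. -0. -1.] F [ 0.75 -0.48  0.07] w 39.7 j [-21.  -6. -25.  70.  -0.  39.]
[70.2 78.8 42.1]
```

>>> play_rows --pt "6 7 0" --pt "12 14 0" --pt "18 21 0" --pt "25 28 0" --pt "32 35 0" --pt "38 42 0" --pt "45 50 0" --pt "51 57 0" --pt "57 64 0" --pt "63 71 0" --pt "69 78 0" --pt "70.2 78.8 20" --roll '[-8.5,-17,-25.5,-34,-42.5,-51,-59.5,-68,-76.5,-85,-93.5,-102]'

```text
clock: 2.5
position: [445.7, 10.6, 224.2]
eef_rot: [0.002, -0.357, 0.934, -0.001]
wrist_force: [0.1, -0.3, -0.2]
width: 39.7
```

>>> play_rows --pt "0 0 5" --pt "0 0 10" --pt "0 0 15" --pt "0 0 20" --pt "0 0 20" --roll '[-8,-16,-24,-32,-38.3]'

```text
clock: 3.0
position: [442.4, 10.3, 201.1]
eef_rot: [-0.001, -0.643, 0.766, 0.001]
wrist_force: [-0.4, 0.3, -0.8]
width: 40.1
```

```bash
python3 - <<'E'
from h import *
print(dpto(c2w([-145,0,150])))
i=cams.camera_info('wrist'); p,d=cams.snapshot('wrist'); cv2.imwrite('pics/w1.png',p); np.save('pics/w1.npy',d)
import pickle; pickle.dump(i,open('pics/w1.pkl','wb'))
E
```

```text
t 3.0 p [442.4  10.3 201.1] case [-145.2   -1.9  201.1] head -99.99 zaxis [-0.003  0.    -1.   ] F [-0.44  0.31 -0.76] w 40.1 j [ -7.  -1. -26.  65.   0. -87.]
[-1.9 -0.3 51.1]
```

View pics/w1.png

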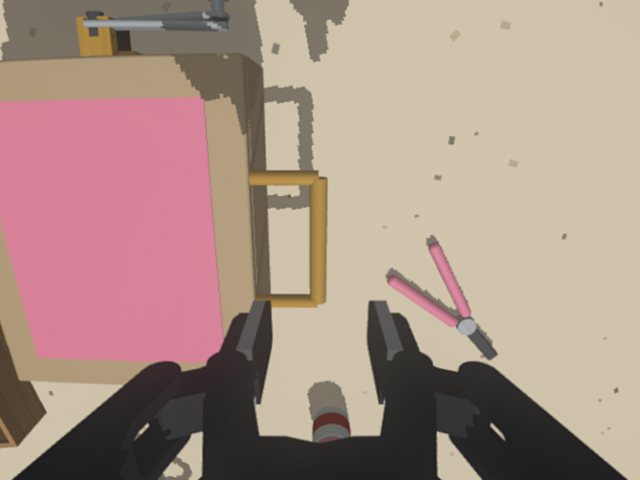

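The wrist view shows the bar from (321,180) to (317,300), midway between the fingers, with the knob and stay at the top left. I'll check the bar's position.

```bash
python3 - <<'E'
from h import *
import pickle; i=pickle.load(open('pics/w1.pkl','rb'))
b=onplane(i,[(321,180),(317,300),(319,240)],81); print([w2c(x).round(1) for x in b])
e=onplane(i,[(242,58),(263,385)],87); print([w2c(x).round(1) for x in e])
E
```

```text
[array([-147.5,  -40.7,   81. ]), array([-144.7,   47.2,   81. ]), array([-146.1,    0.9,   81. ])]
[array([-100.7, -114.5,   87. ]), array([-102.3,  118.6,   87. ])]
```

>>> play_rows --pt "-0.5 0.2 15" --pt "-1 0.5 35" --pt "-1.9 0.7 60" --pt "-1.9 0.7 85" --pt "-1.9 0.7 108" --pt "-1.9 0.7 122" --pt "-1.9 0.7 128" --pt "-1.9 0.7 128" --roll '[0,0,0,0,0,0,0,0]'

```text
clock: 3.85
position: [442.3, 12.3, 73.5]
eef_rot: [-0.001, -0.641, 0.768, 0.001]
wrist_force: [-0.5, -0.9, -0.1]
width: 40.2
```

>>> play_rows --pt "0 0 0" --pt "0 0 0" --pt "0 0 0" --pt "0 0 0" --pt "0 0 0" --roll '[0,0,0,0,0]' --jaw 0 --squeeze 25

```text
clock: 4.35
position: [443.5, 12.2, 75.3]
eef_rot: [0.0, -0.641, 0.768, -0.0]
wrist_force: [-2.6, 0.1, 6.2]
width: 10.6
```

```bash
python3 - <<'E'
from h import *
rep()
for n in ['side']:
    p,d=cams.snapshot(n); cv2.imwrite(f'pics/{n}2.png',cv2.resize(p[120:300,240:440],None,fx=3.3,fy=3.3))
E
```

```text
t 4.35 p [443.5  12.2  75.3] case [-1.444e+02  1.000e-01  7.530e+01] head -100.29 zaxis [ 0.001 -0.    -1.   ] F [-2.57  0.08  6.24] w 10.6 j [ -7.   7. -35.  48.   0. -87.]
```

View pics/side2.png

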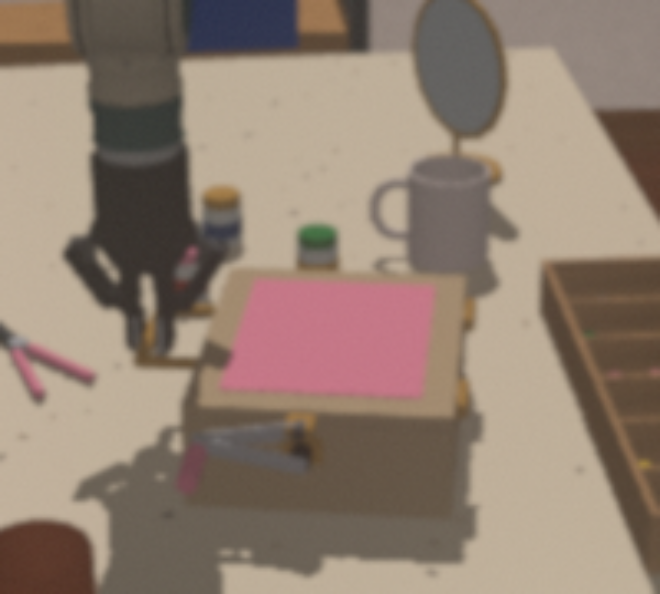

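```bash
cat >> h.py <<'E'
def arc(th): return np.array([245*(1-np.cos(th))+6*np.sin(th), 245*np.sin(th)-6*(1-np.cos(th))])
def arcrows(a,ths): return [[0,round(-(arc(t)-arc(a))[0],1),round(-(arc(t)-arc(a))[1],1)] for t in ths]
E
python3 - <<'E'
from h import *
print(arcrows(0,[.02,.05,.09,.14,.19,.24,.29,.34,.39,.44,.48,.5]))
print(arcrows(0.5,[.52,.55,.59,.64,.69,.74,.79,.84,.89,.93,.95,.96]))
E
```

```text
[[0, np.float64(-0.2), np.float64(-4.9)], [0, np.float64(-0.6), np.float64(-12.2)], [0, np.float64(-1.5), np.float64(-22.0)], [0, np.float64(-3.2), np.float64(-34.1)], [0, np.float64(-5.5), np.float64(-46.2)], [0, np.float64(-8.4), np.float64(-58.1)], [0, np.float64(-11.9), np.float64(-69.8)], [0, np.float64(-16.0), np.float64(-81.4)], [0, np.float64(-20.7), np.float64(-92.7)], [0, np.float64(-25.9), np.float64(-103.8)], [0, np.float64(-30.5), np.float64(-112.5)], [0, np.float64(-32.9), np.float64(-116.7)]]
[[0, np.float64(-2.5), np.float64(-4.2)], [0, np.float64(-6.4), np.float64(-10.4)], [0, np.float64(-11.9), np.float64(-18.6)], [0, np.float64(-19.2), np.float64(-28.4)], [0, np.float64(-27.0), np.float64(-37.9)], [0, np.float64(-35.3), np.float64(-46.9)], [0, np.float64(-44.0), np.float64(-55.5)], [0, np.float64(-53.1), np.float64(-63.7)], [0, np.float64(-62.6), np.float64(-71.4)], [0, np.float64(-70.5), np.float64(-77.3)], [0, np.float64(-74.5), np.float64(-80.1)], [0, np.float64(-76.5), np.float64(-81.4)]]
```

>>> play_rows --pt "0 -0.2 -4.9" --pt "0 -0.6 -12.2" --pt "0 -1.5 -22" --pt "0 -3.2 -34.1" --pt "0 -5.5 -46.2" --pt "0 -8.4 -58.1" --pt "0 -11.9 -69.8" --pt "0 -16 -81.4" --pt "0 -20.7 -92.7" --pt "0 -25.9 -103.8" --pt "0 -30.5 -112.5" --pt "0 -32.9 -116.7" --roll '[0,0,0,0,0,0,0,0,0,0,0,0]'

```text
clock: 5.6
position: [474.1, 6.5, 191.8]
eef_rot: [-0.001, -0.641, 0.768, 0.001]
wrist_force: [-5.6, 1.1, 0.7]
width: 11.2
```

```bash
python3 - <<'E'
from h import *
rep()
p,d=cams.snapshot('side'); cv2.imwrite('pics/side3.png',cv2.resize(p[80:300,240:440],None,fx=2.7,fy=2.7))
rep()
E
```

```text
t 5.6 p [474.1   6.5 191.8] case [-113.3   -0.2  191.8] head -100.27 zaxis [-0.004  0.001 -1.   ] F [-5.62  1.1   0.73] w 11.2 j [ -7.   3. -24.  64.   0. -87.]
t 5.65 p [474.4   6.5 192.2] case [-113.    -0.2  192.2] head -100.27 zaxis [-0.004  0.001 -1.   ] F [-7.33  0.71  2.33] w 10.6 j [ -7.   3. -23.  64.   0. -87.]
```

View pics/side3.png

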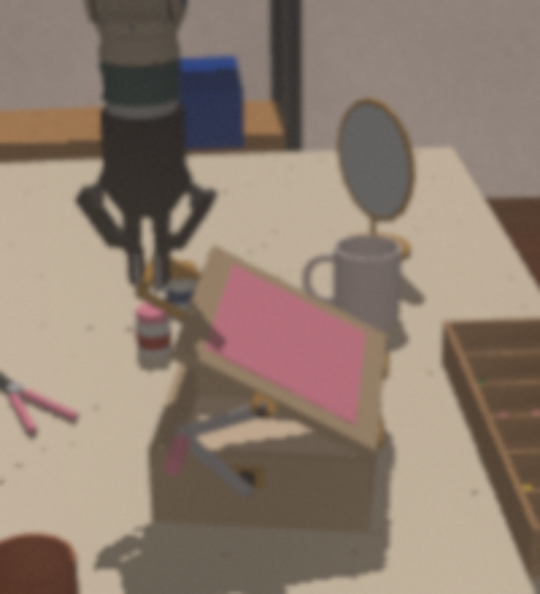

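>>> play_rows --pt "0 0 -4" --pt "0 -4.4 -10.4" --pt "0 -9.9 -18.6" --pt "0 -17 -28.4" --pt "0 -25 -37.9" --pt "0 -33 -46.9" --pt "0 -42 -55.5" --pt "0 -51 -63.7" --pt "0 -60.5 -71.4" --pt "0 -68.5 -77.3" --pt "0 -72.5 -80.1" --pt "0 -74.5 -81.4" --roll '[0,0,0,0,0,0,0,0,0,0,0,0]'

```text
clock: 6.85
position: [549.5, -7.3, 276.1]
eef_rot: [0.0, -0.641, 0.768, -0.001]
wrist_force: [-8.0, 0.2, 9.1]
width: 10.8
```

```bash
python3 - <<'E'
from h import *
rep()
p,d=cams.snapshot('side'); cv2.imwrite('pics/side4.png',cv2.resize(p[80:300,240:440],None,fx=2.7,fy=2.7))
np.save('pics/side4.npy',d); cv2.imwrite('pics/side4f.png',p)
rep()
E
```

```text
t 6.85 p [549.5  -7.3 276.1] case [-36.6  -0.7 276.1] head -100.28 zaxis [ 0.002 -0.001 -1.   ] F [-8.04  0.23  9.13] w 10.8 j [ -7.   7.  -8.  75.  -0. -87.]
t 6.9 p [549.8  -7.4 276.3] case [-36.3  -0.7 276.3] head -100.28 zaxis [ 0.002 -0.001 -1.   ] F [-8.87  1.09  9.77] w 10.5 j [ -7.   7.  -8.  75.  -0. -87.]
```

View pics/side4.png

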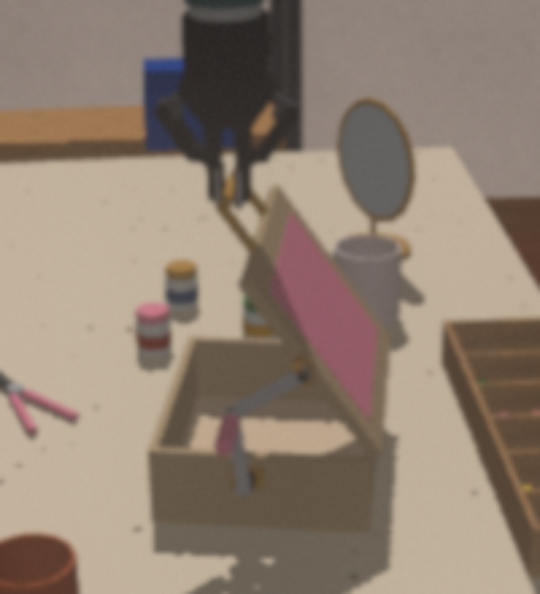

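```bash
python3 - <<'E'
from h import *
r=np.array(arcrows(.96,[.96,.98,1.0,1.02,1.04,1.05,1.05]),float); print((r+[0,2.3,-3.2]).round(1).tolist())
E
```

```text
[[0.0, 2.3, -3.2], [0.0, -1.8, -5.9], [0.0, -6.0, -8.5], [0.0, -10.2, -11.0], [0.0, -14.4, -13.4], [0.0, -16.6, -14.6], [0.0, -16.6, -14.6]]
```

>>> play_rows --pt "0 1.2 -1.6" --pt "0 2.3 -3.2" --pt "0 -1.8 -5.9" --pt "0 -6 -8.5" --pt "0 -10.2 -11" --pt "0 -14.4 -13.4" --pt "0 -16.6 -14.6" --pt "0 -16.6 -14.6" --roll '[0,0,0,0,0,0,0,0]'

```text
clock: 7.7
position: [565.8, -10.3, 287.0]
eef_rot: [-0.0, -0.641, 0.768, -0.0]
wrist_force: [2.9, -2.2, -7.8]
width: 11.0
```

```bash
python3 - <<'E'
from h import *
rep()
p,d=cams.snapshot('side'); cv2.imwrite('pics/side5.png',cv2.resize(p[80:300,240:440],None,fx=2.7,fy=2.7))
rep()
E
```

```text
t 7.7 p [565.8 -10.3 287. ] case [-20.1  -0.8 287. ] head -100.29 zaxis [ 0.    -0.001 -1.   ] F [ 2.86 -2.2  -7.85] w 11.0 j [ -8.   9.  -5.  76.  -0. -87.]
t 7.75 p [565.5 -10.2 286.8] case [-20.3  -0.8 286.8] head -100.29 zaxis [ 0.    -0.001 -1.   ] F [ 2.72 -1.5  -9.23] w 10.6 j [ -8.   9.  -5.  76.  -0. -87.]
```

View pics/side5.png

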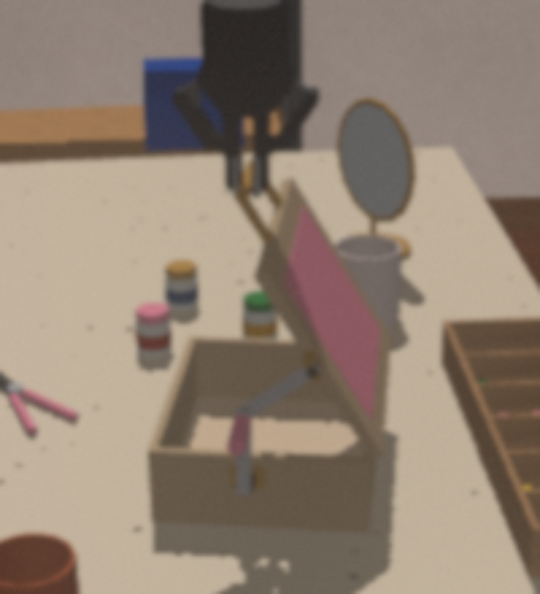

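```bash
python3 - <<'E'
from h import *
r=np.array(arcrows(1.05,[1.05,1.06,1.07,1.08,1.09,1.1,1.11,1.12,1.13,1.14,1.15]),float); print((r+[0,-.85,1.5]).round(1).tolist())
E
```

```text
[[0.0, -0.8, 1.5], [0.0, -3.1, 0.3], [0.0, -5.1, -0.8], [0.0, -7.4, -1.9], [0.0, -9.5, -3.0], [0.0, -11.8, -4.1], [0.0, -14.0, -5.1], [0.0, -16.2, -6.1], [0.0, -18.5, -7.1], [0.0, -20.7, -8.1], [0.0, -23.0, -9.1]]
```

>>> play_rows --pt "0 -0.8 1.5" --pt "0 -3.1 0.3" --pt "0 -5.1 -0.8" --pt "0 -7.4 -1.9" --pt "0 -9.5 -3" --pt "0 -11.8 -4.1" --pt "0 -11.8 -4.1" --roll '[0,0,0,0,0,0,0]'

```text
clock: 8.45
position: [577.4, -12.3, 292.8]
eef_rot: [0.001, -0.641, 0.768, -0.001]
wrist_force: [-3.4, -2.6, 4.5]
width: 10.8
```

```bash
python3 - <<'E'
from h import *
rep()
p,d=cams.snapshot('side'); cv2.imwrite('pics/side6.png',cv2.resize(p[80:300,240:440],None,fx=2.7,fy=2.7))
rep()
E
```

```text
t 8.45 p [577.4 -12.3 292.8] case [ -8.3  -0.8 292.8] head -100.29 zaxis [ 0.002 -0.001 -1.   ] F [-3.42 -2.64  4.53] w 10.8 j [ -8.  10.  -3.  77.  -0. -87.]
t 8.5 p [577.4 -12.3 292.8] case [ -8.3  -0.8 292.8] head -100.29 zaxis [ 0.002 -0.001 -1.   ] F [-5.03 -2.15  5.83] w 10.8 j [ -8.  10.  -3.  77.  -0. -87.]
```

View pics/side6.png

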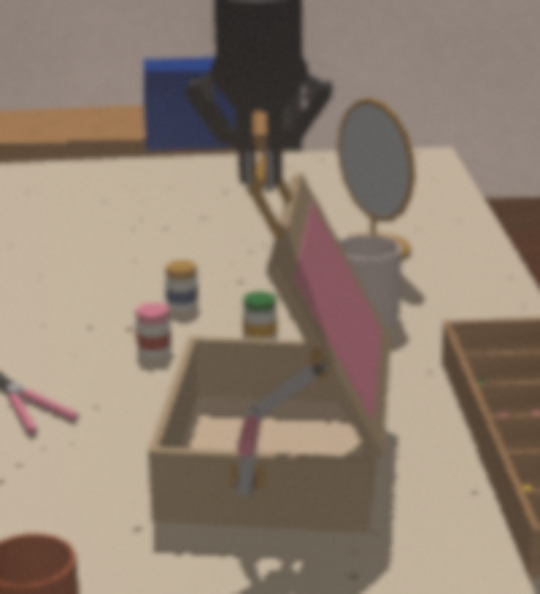

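```bash
python3 - <<'E'
from h import *
r=np.array(arcrows(1.1,[1.11,1.12,1.13,1.14,1.15,1.16,1.17,1.18,1.19,1.2]),float); print((r+[0,.5,-1]).round(1).tolist())
E
```

```text
[[0.0, -1.7, -2.0], [0.0, -3.9, -3.1], [0.0, -6.2, -4.1], [0.0, -8.4, -5.1], [0.0, -10.7, -6.0], [0.0, -12.9, -6.9], [0.0, -15.2, -7.9], [0.0, -17.5, -8.7], [0.0, -19.8, -9.6], [0.0, -22.1, -10.5]]
```

>>> play_rows --pt "0 -1.7 -2" --pt "0 -3.9 -3.1" --pt "0 -6.2 -4.1" --pt "0 -8.4 -5.1" --pt "0 -10.7 -6" --pt "0 -10.7 -6" --roll '[0,0,0,0,0,0]'

```text
clock: 9.1
position: [587.9, -14.2, 297.7]
eef_rot: [0.0, -0.641, 0.768, -0.001]
wrist_force: [-3.7, -2.9, 5.5]
width: 10.8
```

```bash
python3 - <<'E'
from h import *
rep()
p,d=cams.snapshot('side'); cv2.imwrite('pics/side7.png',cv2.resize(p[80:300,240:440],None,fx=2.7,fy=2.7))
rep()
E
```

```text
t 9.1 p [587.9 -14.2 297.7] case [  2.4  -0.8 297.7] head -100.28 zaxis [ 0.001 -0.001 -1.   ] F [-3.66 -2.88  5.49] w 10.8 j [ -8.  11.  -1.  78.  -0. -87.]
t 9.15 p [587.7 -14.2 297.6] case [  2.2  -0.8 297.6] head -100.28 zaxis [ 0.001 -0.    -1.   ] F [-3.23 -3.13  5.87] w 10.4 j [ -8.  11.  -1.  78.  -0. -87.]
```

View pics/side7.png

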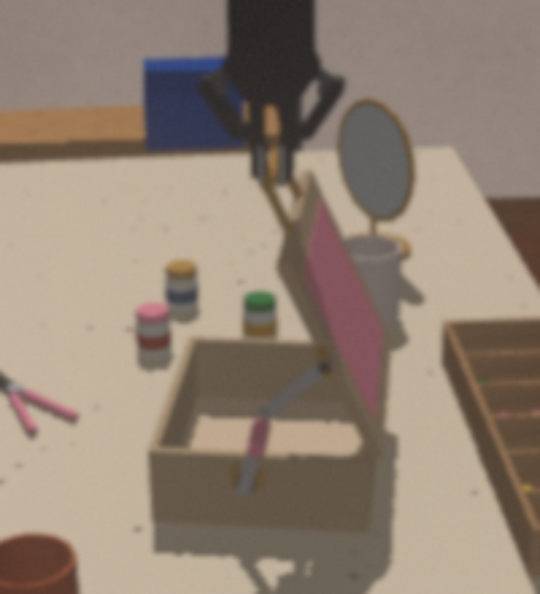

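>>> play_rows --pt "0 -1.8 -1.7" --pt "0 -3.9 -2.8" --pt "0 -6.1 -3.7" --pt "0 -6.1 -3.7" --roll '[0,0,0,0]'

```text
clock: 9.55
position: [593.9, -15.3, 300.6]
eef_rot: [0.0, -0.641, 0.768, -0.0]
wrist_force: [-0.9, -3.7, -0.5]
width: 10.7
```

```bash
python3 - <<'E'
from h import *
rep()
p,d=cams.snapshot('side'); cv2.imwrite('pics/side8.png',cv2.resize(p[80:300,240:440],None,fx=2.7,fy=2.7))
rep()
E
```

```text
t 9.55 p [593.9 -15.3 300.6] case [  8.5  -0.8 300.6] head -100.28 zaxis [ 0. -0. -1.] F [-0.87 -3.75 -0.46] w 10.7 j [ -8.  11.  -0.  78.  -0. -87.]
t 9.6 p [593.8 -15.3 300.5] case [  8.4  -0.8 300.5] head -100.28 zaxis [ 0. -0. -1.] F [-0.85 -3.54  0.01] w 11.2 j [ -8.  11.  -0.  78.  -0. -87.]
```

View pics/side8.png

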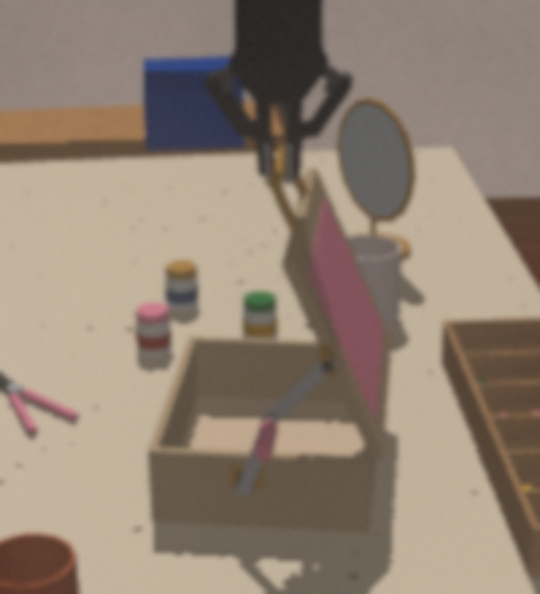

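>>> play_rows --pt "0 -2.3 -0.9" --pt "0 -4.6 -1.8" --pt "0 -6.9 -2.7" --pt "0 -6.9 -2.7" --roll '[0,0,0,0]'

```text
clock: 10.0
position: [600.4, -16.5, 303.3]
eef_rot: [-0.0, -0.641, 0.768, -0.0]
wrist_force: [-1.8, -4.0, -2.2]
width: 11.2
```

```bash
python3 - <<'E'
from h import *
rep()
p,d=cams.snapshot('side'); cv2.imwrite('pics/side9.png',cv2.resize(p[80:300,240:440],None,fx=2.7,fy=2.7))
rep()
E
```

```text
t 10.0 p [600.4 -16.5 303.3] case [ 15.1  -0.9 303.3] head -100.28 zaxis [-0. -0. -1.] F [-1.8  -4.03 -2.18] w 11.2 j [ -8.  12.   1.  79.  -0. -87.]
t 10.05 p [599.9 -16.4 303.1] case [ 14.6  -0.8 303.1] head -100.28 zaxis [-0.001 -0.    -1.   ] F [-1.42 -4.53 -2.79] w 10.8 j [ -8.  12.   1.  79.  -0. -87.]
```

View pics/side9.png

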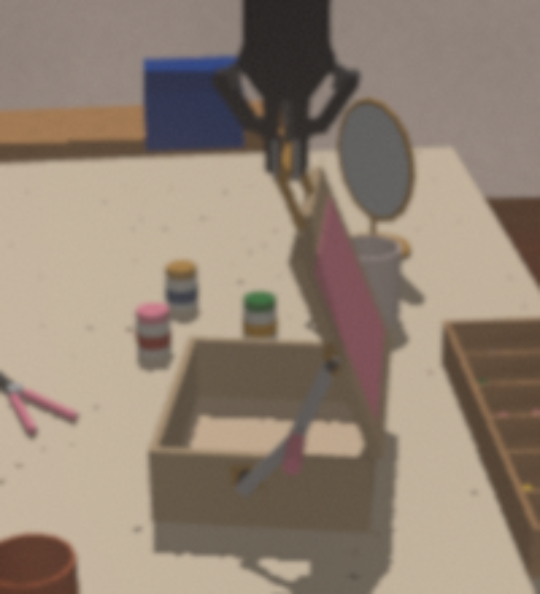

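>>> play_rows --pt "0 1.2 0.5" --pt "0 2.3 0.9" --pt "0 3.5 1.4" --pt "0 4.6 1.8" --pt "0 4.6 1.8" --pt "0 4.6 1.8" --roll '[0,0,0,0,0,0]'

```text
clock: 10.65
position: [595.4, -15.5, 301.3]
eef_rot: [-0.0, -0.641, 0.768, -0.0]
wrist_force: [-1.2, -4.7, -3.4]
width: 10.8
```

```bash
python3 - <<'E'
from h import *
rep()
p,d=cams.snapshot('side'); cv2.imwrite('pics/side10.png',cv2.resize(p[80:300,240:440],None,fx=2.7,fy=2.7))
rep()
E
```

```text
t 10.65 p [595.4 -15.5 301.3] case [ 10.   -0.8 301.3] head -100.28 zaxis [-0. -0. -1.] F [-1.23 -4.66 -3.4 ] w 10.8 j [ -8.  11.   0.  79.  -0. -87.]
t 10.7 p [595.4 -15.5 301.3] case [ 10.   -0.8 301.3] head -100.28 zaxis [-0. -0. -1.] F [ 0.03 -4.1  -3.97] w 10.7 j [ -8.  11.   0.  79.  -0. -87.]
```

View pics/side10.png

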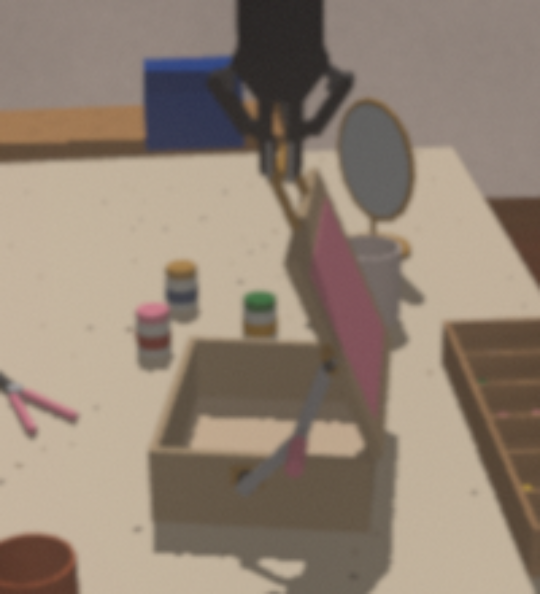

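>>> play_rows --pt "0 1.1 0.4" --pt "0 2.2 0.9" --pt "0 3.3 1.3" --pt "0 3.3 1.3" --pt "0 3.3 1.3" --roll '[0,0,0,0,0]'

```text
clock: 11.2
position: [593.1, -15.1, 300.4]
eef_rot: [0.001, -0.641, 0.768, -0.001]
wrist_force: [-0.2, -5.2, -3.8]
width: 10.7
```

```bash
python3 - <<'E'
from h import *
rep()
p,d=cams.snapshot('side'); cv2.imwrite('pics/side11.png',cv2.resize(p[80:300,240:440],None,fx=2.7,fy=2.7))
rep()
E
```

```text
t 11.2 p [593.1 -15.1 300.4] case [  7.6  -0.8 300.4] head -100.28 zaxis [ 0.002 -0.001 -1.   ] F [-0.19 -5.15 -3.79] w 10.7 j [ -8.  11.  -0.  78.  -0. -87.]
t 11.25 p [593.1 -15.1 300.4] case [  7.7  -0.8 300.4] head -100.28 zaxis [ 0.002 -0.001 -1.   ] F [ 1.23 -4.93 -3.95] w 10.8 j [ -8.  11.  -0.  78.  -0. -87.]
```

View pics/side11.png

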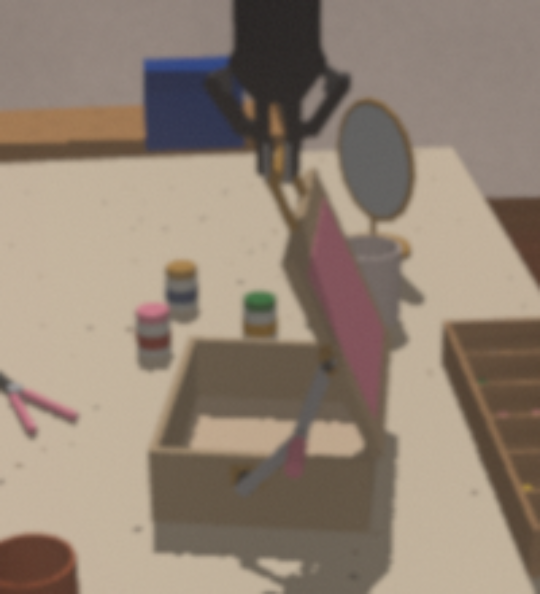

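>>> play_rows --pt "0 0.9 0.4" --pt "0 1.8 0.7" --pt "0 2.7 1.1" --pt "0 2.7 1.1" --pt "0 2.7 1.1" --roll '[0,0,0,0,0]'

```text
clock: 11.75
position: [591.2, -14.8, 299.6]
eef_rot: [0.001, -0.641, 0.768, -0.002]
wrist_force: [2.5, -5.4, -4.5]
width: 10.8
```

```bash
python3 - <<'E'
from h import *
rep()
p,d=cams.snapshot('side'); cv2.imwrite('pics/side12.png',cv2.resize(p[80:300,240:440],None,fx=2.7,fy=2.7))
cv2.imwrite('pics/side12f.png',p);np.save('pics/side12.npy',d)
rep()
a=cv2.imread('pics/side11.png');b=cv2.imread('pics/side12.png'); 
cv2.imwrite('pics/d12.png',np.hstack([a[330:530,200:400],b[330:530,200:400]]))
E
```

```text
t 11.75 p [591.2 -14.8 299.6] case [  5.7  -0.8 299.6] head -100.29 zaxis [ 0.004 -0.001 -1.   ] F [ 2.52 -5.42 -4.54] w 10.8 j [ -8.  11.  -1.  78.  -0. -87.]
t 11.8 p [591.2 -14.7 299.5] case [  5.7  -0.8 299.5] head -100.28 zaxis [ 0.004 -0.001 -1.   ] F [ 2.37 -6.27 -3.25] w 10.8 j [ -8.  11.  -1.  78.  -0. -87.]
```

View pics/d12.png

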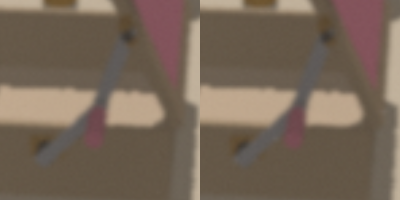

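>>> play_rows --pt "0 -0.7 -0.3" --pt "0 -1.4 -0.6" --pt "0 -1.4 -0.6" --roll '[0,0,0]'

```text
clock: 12.1
position: [592.3, -15.0, 300.1]
eef_rot: [0.001, -0.641, 0.768, -0.001]
wrist_force: [0.7, -5.3, -3.5]
width: 10.5
```

>>> play_rows --pt "0 0 0" --pt "0 0 0" --pt "0 0 0" --pt "0 0 0" --roll '[0,0,0,0]' --jaw 45

```text
clock: 12.5
position: [591.3, -14.0, 300.4]
eef_rot: [0.001, -0.641, 0.767, -0.0]
wrist_force: [0.2, 0.5, 0.4]
width: 45.0
```

```bash
python3 - <<'E'
from h import *
rep()
p,d=cams.snapshot('side'); cv2.imwrite('pics/side13.png',cv2.resize(p[80:300,240:440],None,fx=2.7,fy=2.7))
p,d=cams.snapshot('wrist'); cv2.imwrite('pics/w13.png',p)
rep()
E
```

```text
t 12.5 p [591.3 -14.  300.4] case [  5.7  -0.  300.4] head -100.25 zaxis [ 0.001  0.001 -1.   ] F [0.22 0.52 0.36] w 45.0 j [ -8.  11.  -1.  78.   0. -87.]
t 12.6 p [591.2 -14.3 300.2] case [ 5.600e+00 -3.000e-01  3.002e+02] head -100.26 zaxis [ 0.001  0.001 -1.   ] F [-0.03  0.11  0.35] w 45.1 j [ -8.  11.  -1.  78.   0. -87.]
```

View pics/side13.png

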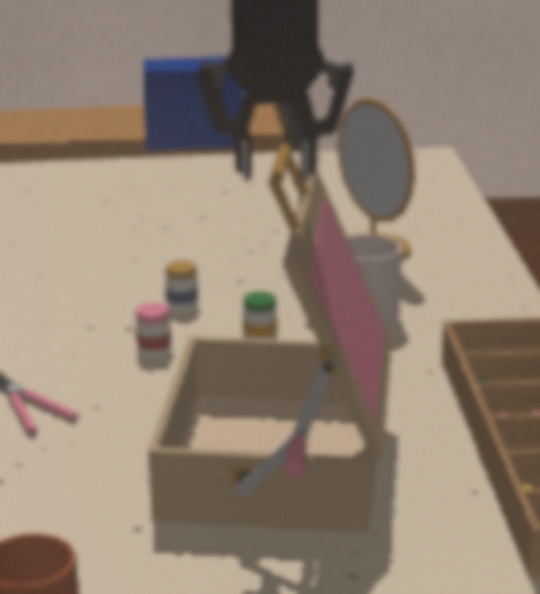

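View pics/w13.png

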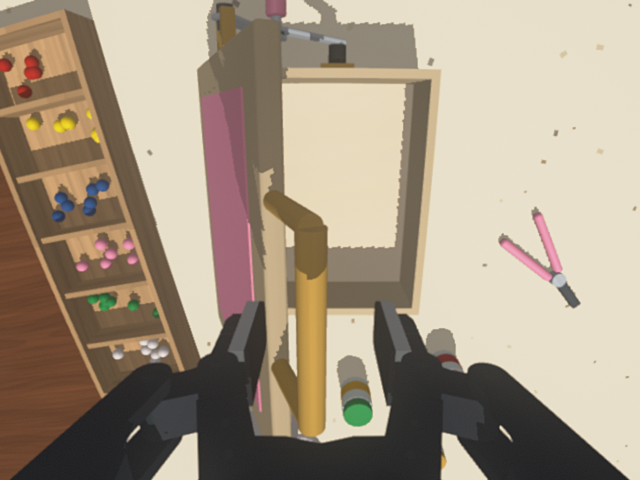

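```bash
python3 - <<'E'
from h import *
print(dpto([505,368.7,150]))
E
```

```text
t 12.6 p [591.2 -14.3 300.2] case [ 5.600e+00 -3.000e-01  3.002e+02] head -100.26 zaxis [ 0.001  0.001 -1.   ] F [-0.03  0.11  0.35] w 45.1 j [ -8.  11.  -1.  78.   0. -87.]
[-361.4  153.1  150.3]
```

>>> play_rows --pt "0 0 -15" --pt "0 0 -35" --pt "0 0 -55" --pt "-10 15 -60" --pt "-40 40 -60" --pt "-80 65 -60" --pt "-120 90 -55" --pt "-160 110 -45" --pt "-200 130 -30" --pt "-245 145 -10" --pt "-290 153 20" --pt "-325 153 50" --roll '[0,0,0,0,0,0,0,0,0,0,0,0]' --jaw 70

```text
clock: 13.8
position: [496.4, 333.5, 251.3]
eef_rot: [0.001, -0.642, 0.767, 0.0]
wrist_force: [0.6, -0.1, 0.1]
width: 69.6
```

>>> play_rows --pt "-18 0 30" --pt "-30 0 60" --pt "-36.4 0 85" --pt "-36.4 0 95" --pt "-36.4 0 100" --pt "-36.4 0 100" --roll '[0,0,0,0,0,0]'

```text
clock: 14.4
position: [504.2, 366.3, 151.4]
eef_rot: [-0.0, -0.641, 0.768, 0.0]
wrist_force: [-0.3, -0.0, 0.1]
width: 69.8
```

```bash
python3 - <<'E'
from h import *
print(dpto([505,368.7,150]))
i=cams.camera_info('wrist'); p,d=cams.snapshot('wrist'); cv2.imwrite('pics/w14.png',p); np.save('pics/w14.npy',d)
import pickle; pickle.dump(i,open('pics/w14.pkl','wb'))
p,d=cams.snapshot('side'); cv2.imwrite('pics/side14.png',p); np.save('pics/side14.npy',d)
p,d=cams.snapshot('top'); cv2.imwrite('pics/top14.png',p); np.save('pics/top14.npy',d)
E
```

```text
t 14.4 p [504.2 366.3 151.4] case [-146.1  359.3  151.4] head -100.29 zaxis [-0.001 -0.    -1.   ] F [-0.28 -0.03  0.12] w 69.8 j [ 30.  19.  -9.  62.   0. -50.]
[-2.5 -0.3  1.4]
```

View pics/w14.png

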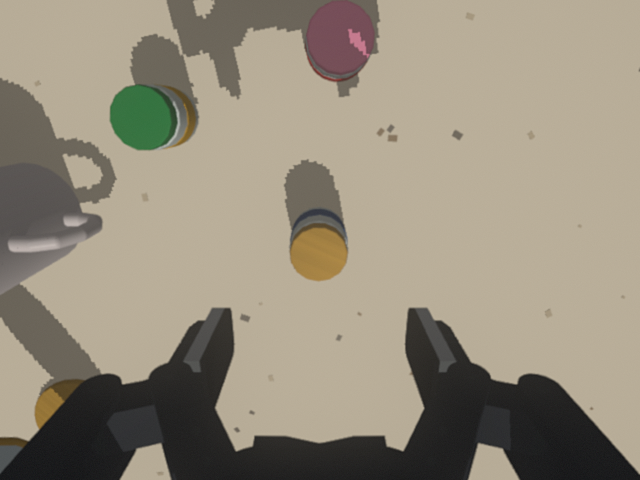

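View pics/top14.png

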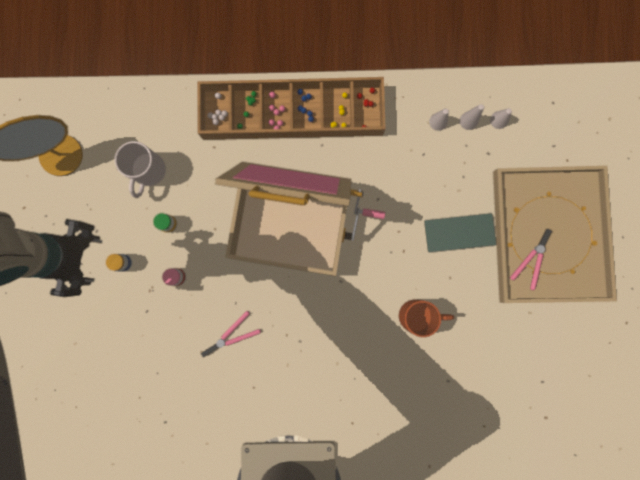

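The wrist view shows the gold cap at (319,252) under the gripper's centre line. The top view shows the lid up and the knob at (373,213). I'll measure the jar, knob and anchor.

```bash
python3 - <<'E'
from h import *
import pickle; i=pickle.load(open('pics/w14.pkl','rb'))
print('gold',onplane(i,[(319,252)],52).round(1)); 
s=arm.state();Rm=rot(s['eef_rot']);print(Rm.T@(onplane(i,[(319,252)],52)[0]-s['position']))
p=cv2.imread('pics/top14.png'); cv2.imwrite('pics/top14c.png',cv2.resize(p[150:290,210:400],None,fx=4,fy=4,interpolation=cv2.INTER_CUBIC))
p=cv2.imread('pics/side14.png'); cv2.imwrite('pics/side14c.png',cv2.resize(p[190:290,280:400],None,fx=6,fy=6,interpolation=cv2.INTER_CUBIC))
E
```

```text
gold [[504.2 370.3  52. ]]
[ -2.94220717   2.27337294 101.08012893]
```

View pics/top14c.png

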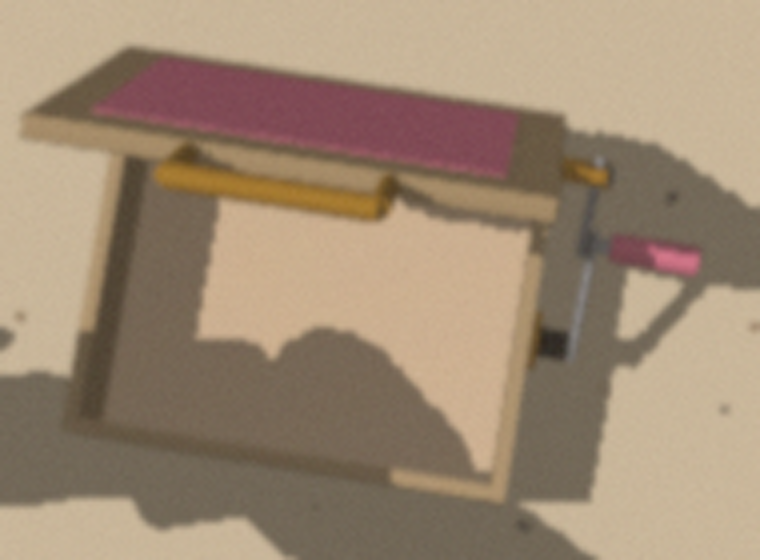

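View pics/side14c.png

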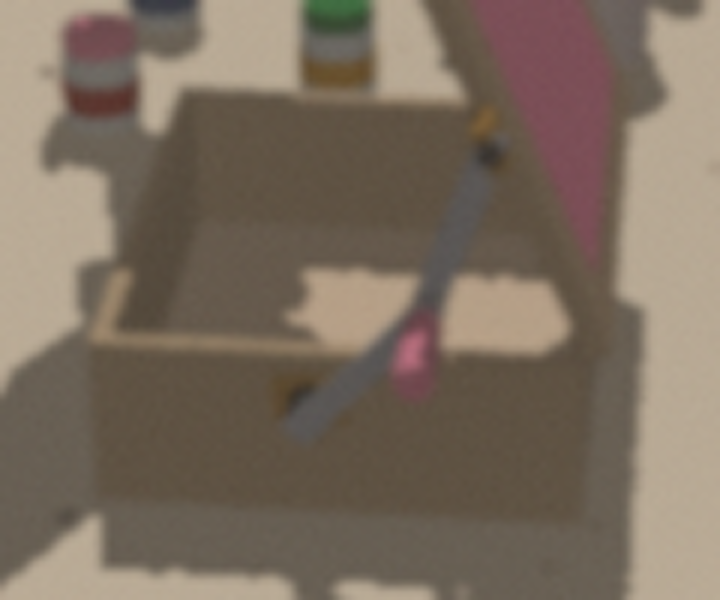

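>>> play_rows --pt "-1 0.3 15" --pt "-2 0.6 40" --pt "-3 0.8 70" --pt "-3 0.8 95" --pt "-3 0.8 112" --pt "-3 0.8 122" --pt "-3 0.8 127" --pt "-3 0.8 127" --roll '[0,0,0,0,0,0,0,0]'

```text
clock: 15.35
position: [504.4, 369.7, 24.0]
eef_rot: [-0.0, -0.641, 0.768, 0.0]
wrist_force: [0.0, -0.2, 0.3]
width: 70.0
```

>>> play_rows --pt "0 0 0" --pt "0 0 0" --pt "0 0 0" --pt "0 0 0" --pt "0 0 0" --roll '[0,0,0,0,0]' --jaw 25 --squeeze 20

```text
clock: 15.85
position: [505.5, 370.3, 25.6]
eef_rot: [0.001, -0.641, 0.768, -0.0]
wrist_force: [0.2, -0.7, 5.8]
width: 39.1
```

>>> play_rows --pt "0 0 -10" --pt "0 0 -30" --pt "0 0 -55" --pt "0 0 -85" --pt "0 0 -110" --pt "0 0 -125" --pt "0 0 -125" --roll '[0,0,0,0,0,0,0]'

```text
clock: 16.55
position: [505.9, 370.6, 151.9]
eef_rot: [0.002, -0.641, 0.768, -0.0]
wrist_force: [0.9, -0.1, -1.3]
width: 39.4
```

```bash
python3 - <<'E'
from h import *
print(dpto(c2w([-42,0,180])))
i=cams.camera_info('wrist'); p,d=cams.snapshot('wrist'); cv2.imwrite('pics/w15.png',p)
E
```

```text
t 16.55 p [505.9 370.6 151.9] case [-145.3  363.9  151.9] head -100.27 zaxis [ 0.004  0.002 -1.   ] F [ 0.9  -0.11 -1.25] w 39.4 j [ 30.  19.  -8.  62.   0. -49.]
[ 363.3 -105.   -28.9]
```

View pics/w15.png

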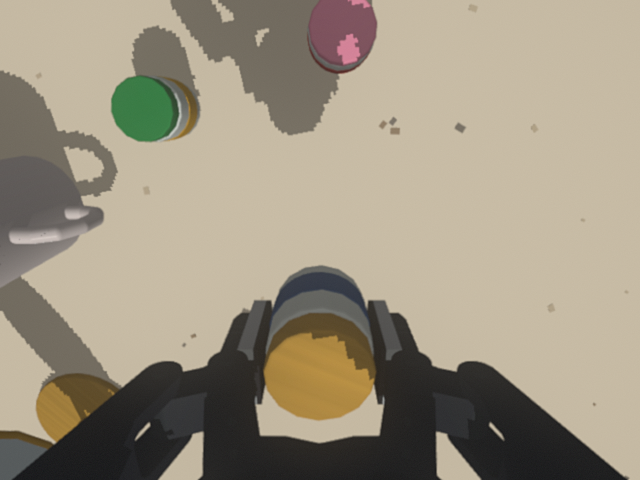

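```bash
python3 - <<'E'
from h import *
print(dpto(c2w([-55,0,155])))
E
```

```text
t 16.6 p [504.8 370.  149.9] case [-146.2  363.1  149.9] head -100.28 zaxis [ 0.001  0.001 -1.   ] F [ 0.92  0.14 -2.79] w 39.5 j [ 30.  19.  -8.  62.   0. -49.]
[362.7 -92.9  -5.3]
```

>>> play_rows --pt "10 -3 -2" --pt "30 -8 -4" --pt "60 -15 -5" --pt "95 -24 -5" --pt "132 -34 -5" --pt "170 -44 -5" --pt "208 -54 -5" --pt "246 -63 -5" --pt "284 -73 -5" --pt "320 -82 -5" --pt "347 -89 -5" --pt "362.7 -93 -5" --roll '[4,12,20,28,36,44,52,60,68,76,84,90.3]'

```text
clock: 17.8
position: [529.7, -5.7, 152.0]
eef_rot: [-0.002, 0.096, 0.995, -0.0]
wrist_force: [-0.0, -0.4, -1.7]
width: 39.6
```

>>> play_rows --pt "0 0 0" --pt "0 0 0" --roll '[0,0]'

```text
clock: 18.0
position: [530.0, -3.5, 152.6]
eef_rot: [-0.002, 0.092, 0.996, 0.0]
wrist_force: [0.1, 0.2, -0.2]
width: 39.5
```

```bash
python3 - <<'E'
from h import *
print(dpto(c2w([-55,0,40])))
p,d=cams.snapshot('side'); cv2.imwrite('pics/side16.png',p)
i=cams.camera_info('wrist'); p,d=cams.snapshot('wrist'); cv2.imwrite('pics/w16.png',p)
E
```

```text
t 18.0 p [530.   -3.5 152.6] case [-56.5  -0.4 152.6] head 169.48 zaxis [-0.003  0.001 -1.   ] F [ 0.09  0.2  -0.25] w 39.5 j [ -7.  10. -20.  60.   0.   3.]
[ -1.9   0.4 112.6]
```

View pics/side16.png

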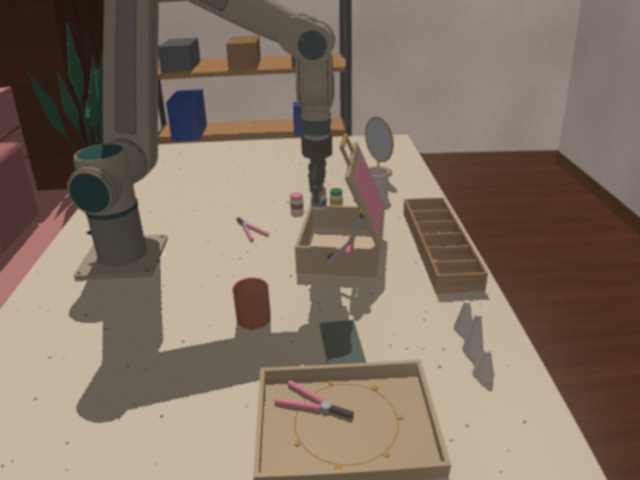

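View pics/w16.png

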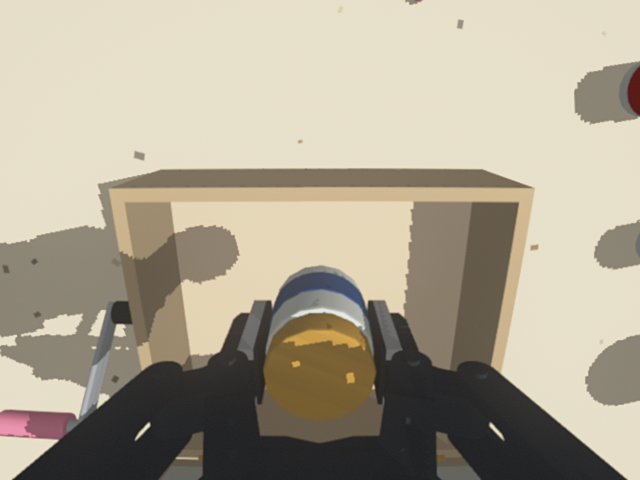

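>>> play_rows --pt "-0.5 0 12" --pt "-1 0 32" --pt "-2 0 55" --pt "-2 0 76" --pt "-2 0 92" --pt "-2 0 101" --pt "-2 0 105" --pt "-2 0 108" --pt "-2 0 108" --roll '[0,0,0,0,0,0,0,0,0]'

```text
clock: 19.0
position: [533.6, -4.0, 46.5]
eef_rot: [0.0, 0.092, 0.996, -0.0]
wrist_force: [0.0, 0.5, -1.7]
width: 38.9
```

```bash
python3 - <<'E'
from h import *
rep()
E
```

```text
t 19.0 p [533.6  -4.   46.5] case [-52.9  -0.2  46.5] head 169.44 zaxis [ 0.001 -0.    -1.   ] F [ 0.03  0.52 -1.75] w 38.9 j [ -7.  17. -26.  47.  -0.   3.]
```

>>> play_rows --pt "0 0 1.5" --pt "0 0 3" --pt "0 0 4.5" --pt "0 0 6" --pt "0 0 7.5" --pt "0 0 9" --pt "0 0 10" --pt "0 0 11" --pt "0 0 11" --roll '[0,0,0,0,0,0,0,0,0]'

```text
clock: 19.9
position: [533.1, -4.1, 35.1]
eef_rot: [-0.0, 0.092, 0.996, -0.0]
wrist_force: [0.5, -0.1, -0.7]
width: 39.5
```

```bash
python3 - <<'E'
from h import *
rep()
E
```

```text
t 19.9 p [533.1  -4.1  35.1] case [-53.3  -0.3  35.1] head 169.42 zaxis [-0.  0. -1.] F [ 0.55 -0.09 -0.72] w 39.5 j [ -7.  18. -26.  45.  -0.   3.]
```

>>> play_rows --pt "0 0 0.7" --pt "0 0 1.4" --pt "0 0 2.1" --pt "0 0 2.5" --pt "0 0 2.5" --roll '[0,0,0,0,0]'

```text
clock: 20.4
position: [533.3, -4.1, 33.6]
eef_rot: [0.0, 0.092, 0.996, -0.0]
wrist_force: [-2.0, 1.0, 6.4]
width: 39.4
```

```bash
python3 - <<'E'
from h import *
rep()
E
```

```text
t 20.4 p [533.3  -4.1  33.6] case [-53.1  -0.3  33.6] head 169.43 zaxis [ 0. -0. -1.] F [-2.03  0.99  6.44] w 39.4 j [ -7.  18. -27.  45.  -0.   3.]
```

Touchdown, with 6 N on the wrist. Now I'll release the jar and retreat.

>>> play_rows --pt "0 0 0" --pt "0 0 0" --pt "0 0 0" --pt "0 0 0" --roll '[0,0,0,0]' --jaw 62

```text
clock: 20.8
position: [533.2, -4.1, 32.6]
eef_rot: [-0.0, 0.092, 0.996, 0.0]
wrist_force: [0.3, 0.3, 0.7]
width: 61.9
```

>>> play_rows --pt "0 0 -4" --pt "0 0 -12" --pt "0 0 -28" --pt "0 0 -50" --pt "0 0 -80" --pt "5 0 -110" --pt "15 0 -140" --pt "25 0 -165" --pt "35 0 -180" --pt "35 0 -180" --roll '[0,0,0,0,0,0,0,0,0,0]'

```text
clock: 21.8
position: [499.8, 2.3, 216.1]
eef_rot: [0.003, 0.092, 0.996, -0.0]
wrist_force: [-0.0, 0.2, -0.7]
width: 62.3
```

```bash
python3 - <<'E'
from h import *
rep()
i=cams.camera_info('wrist'); p,d=cams.snapshot('wrist'); cv2.imwrite('pics/w17.png',p); np.save('pics/w17.npy',d)
import pickle; pickle.dump(i,open('pics/w17.pkl','wb'))
p,d=cams.snapshot('side'); cv2.imwrite('pics/side17.png',cv2.resize(p[80:300,240:440],None,fx=2.7,fy=2.7))
E
```

```text
t 21.8 p [499.8   2.3 216.1] case [-8.720e+01  2.000e-01  2.161e+02] head 169.43 zaxis [ 0.006 -0.001 -1.   ] F [-0.03  0.15 -0.68] w 62.3 j [ -7.   4. -19.  67.   0.   3.]
```

View pics/w17.png

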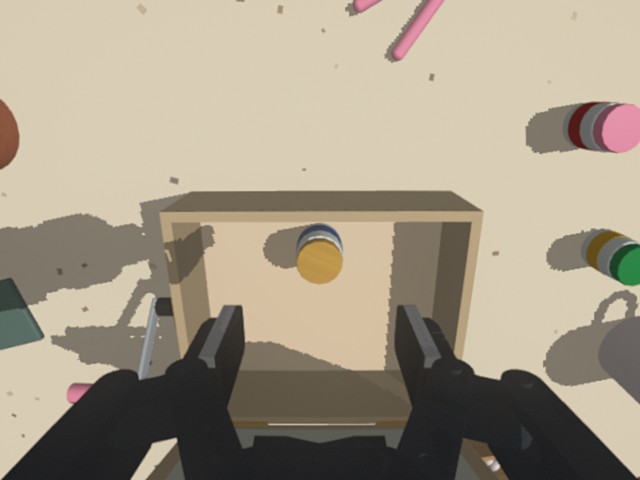

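View pics/side17.png

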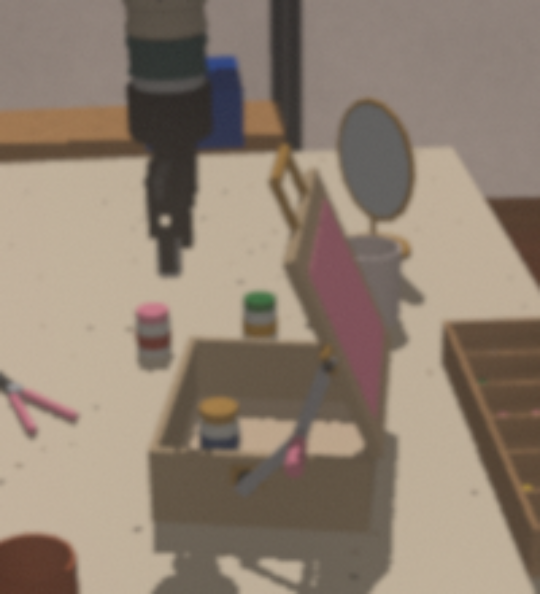

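Jar upright at about case (-53,0), and the lid is still up. Next, the knob and the stay geometry.

```bash
python3 - <<'E'
from h import *
t=cams.camera_info('top'); s=cams.camera_info('side')
def tri(ut,us):
    a=t['xyz'];da=onplane(t,[ut],0)[0]-a; da/=np.linalg.norm(da)
    b=s['xyz'];db=onplane(s,[us],0)[0]-b; db/=np.linalg.norm(db)
    A=np.c_[da,-db]; x=np.linalg.lstsq(A,b-a,rcond=None)[0]
    p,q=a+x[0]*da,b+x[1]*db
    return w2c((p+q)/2).round(1),np.linalg.norm(p-q).round(1)
T=lambda x,y:(x/4+210-.375,y/4+150-.375)
S=lambda x,y:(x/6+280-.42,y/6+190-.42)
print('knob out end',tri(T(698,262),S(411,380)))
print('knob in end',tri(T(612,248),S(427,322)))
print('anchor tip',tri(T(568,356),S(300,435)))
# shut: crop side0c scale5 off (270,170)
S0=lambda x,y:(x/5+270-.4,y/5+170-.4)
print('shut knob c',tri(T(613,486),S0(142,458)))
# on-plane constraint: case y=-178 axis center
def ony(i,uv,yc):
    a=w2c(i['xyz']); d=w2c(onplane(i,[uv],0)[0])-a
    return (a+d*(yc-a[1])/d[1]).round(1)
print('side at y=-178: locked',ony(s,S(419,353),-178),'shut',ony(s,S0(142,458),-178))
# 3D depth points
for f,nm in (('14','locked'),('0','shut')):
  for n,i in (('top',t),('side',s)):
    p=cv2.imread(f'pics/{n}{f}.png').astype(int); d=np.load(f'pics/{n}{f}.npy')
    v,u=np.mgrid[0:480,0:640]; m=(p[...,2]-p[...,1]>35)&(d>0)
    P=deproj(i,np.c_[u[m],v[m]],d[m]); c=np.array([w2c(x) for x in P])
    k=(c[:,1]<-150)&(c[:,1]>-215)&(abs(c[:,0])<150)&(c[:,2]>50)&(c[:,2]<180); c=c[k]
    print(nm,n,k.sum(),'min',c.min(0).round(1),'med',np.median(c,0).round(1),'max',c.max(0).round(1))
E
```

```text
knob out end (array([  37.3, -198.5,  113.4]), np.float64(1.6))
knob in end (array([  38.8, -153.7,  112.6]), np.float64(3.3))
anchor tip (array([ -13.2, -142. ,   51.9]), np.float64(5.1))
shut knob c (array([ -81.5, -175.4,   71.2]), np.float64(2.4))
side at y=-178: locked [  39.4 -178.   113.3] shut [ -79.8 -178.    73. ]
locked top 147 min [  29.3 -198.9  107.3] med [  36.1 -177.9  115.5] max [  44.2 -154.1  120.4]
locked side 59 min [  32.  -201.   105.8] med [  38.4 -189.3  116.5] max [  44.3 -161.9  120.6]
shut top 153 min [ -90.6 -197.7   68.4] med [ -83.4 -175.1   74.4] max [ -75.4 -151.9   80. ]
shut side 79 min [ -87.2 -199.2   66. ] med [ -79.6 -180.9   75.8] max [ -73.6 -150.9   79. ]
```

```bash
python3 - <<'E'
from h import *
t=cams.camera_info('top'); s=cams.camera_info('side')
def tri(ut,us):
    a=t['xyz'];da=onplane(t,[ut],0)[0]-a; da/=np.linalg.norm(da)
    b=s['xyz'];db=onplane(s,[us],0)[0]-b; db/=np.linalg.norm(db)
    x=np.linalg.lstsq(np.c_[da,-db],b-a,rcond=None)[0]
    p,q=a+x[0]*da,b+x[1]*db
    return w2c((p+q)/2).round(1),np.linalg.norm(p-q).round(1)
T=lambda x,y:(x/4+210-.375,y/4+150-.375)
S=lambda x,y:(x/6+280-.42,y/6+190-.42)
print('pivot',tri(T(600,168),S(488,152)))
print('link end top',tri(T(602,158),S(492,140)))
# depth cloud near links/pivot
p=cv2.imread('pics/top14.png');d=np.load('pics/top14.npy')
v,u=np.mgrid[180:250,340:366]; c=np.array([w2c(x) for x in deproj(t,np.c_[u.ravel(),v.ravel()],d[180:250,340:366].ravel())])
k=(c[:,1]<-122)&(c[:,2]>90)&(c[:,1]>-154); c=c[k]; c=c[np.argsort(-c[:,2])]
print(c[:40:2].round(0).tolist()); print('min y for z>150',c[c[:,2]>145].min(0), c[c[:,2]>145].max(0))
E
```

```text
pivot (array([  63. , -138.9,  179.3]), np.float64(2.1))
link end top (array([  65.7, -139. ,  184.8]), np.float64(4.5))
[[56.0, -142.0, 190.0], [59.0, -122.0, 190.0], [59.0, -132.0, 189.0], [60.0, -141.0, 189.0], [54.0, -125.0, 188.0], [56.0, -140.0, 188.0], [57.0, -124.0, 188.0], [57.0, -132.0, 188.0], [58.0, -130.0, 188.0], [57.0, -130.0, 187.0], [61.0, -135.0, 187.0], [55.0, -133.0, 187.0], [58.0, -126.0, 187.0], [58.0, -142.0, 187.0], [60.0, -128.0, 187.0], [61.0, -132.0, 187.0], [57.0, -134.0, 186.0], [58.0, -138.0, 186.0], [56.0, -134.0, 185.0], [62.0, -126.0, 185.0]]
min y for z>150 [  43.10653634 -145.32660364  145.39790547] [  68.1947503  -122.1665838   190.32083516]
```

```bash
python3 - <<'E'
from h import *
print(dpto(c2w([-60,-195,220])))
E
```

```text
t 21.9 p [499.2   2.3 213.1] case [-87.9   0.  213.1] head 169.42 zaxis [ 0.002 -0.    -1.   ] F [ 0.54 -0.78 -0.39] w 62.2 j [ -7.   4. -19.  67.  -0.   3.]
[ -29.8 -194.7   -6.8]
```

>>> play_rows --pt "0 -8 -2" --pt "0 -24 -5" --pt "-2 -44 -7" --pt "-5 -64 -7" --pt "-8 -84 -7" --pt "-12 -104 -7" --pt "-16 -124 -7" --pt "-20 -144 -7" --pt "-24 -164 -7" --pt "-28 -182 -7" --pt "-29.8 -194.7 -7" --pt "-29.8 -194.7 -7" --roll '[-4,-12,-20,-28,-36,-44,-52,-60,-68,-76,-84,-89.4]' --jaw 46

```text
clock: 23.1
position: [492.2, -196.1, 217.9]
eef_rot: [-0.001, -0.636, 0.772, 0.001]
wrist_force: [0.0, -0.2, -0.3]
width: 45.8
```

>>> play_rows --pt "0 0 0" --pt "0 0 0" --roll '[0,0]'

```text
clock: 23.3
position: [492.0, -194.3, 218.5]
eef_rot: [-0.0, -0.634, 0.773, 0.001]
wrist_force: [0.2, 0.1, -0.2]
width: 45.9
```

```bash
python3 - <<'E'
from h import *
print(dpto(c2w([37.5,-192,185])))
i=cams.camera_info('wrist'); p,d=cams.snapshot('wrist'); cv2.imwrite('pics/w18.png',p); np.save('pics/w18.npy',d)
E
```

```text
t 23.3 p [ 492.  -194.3  218.5] case [ -60.7 -194.9  218.5] head -101.3 zaxis [-0.002  0.001 -1.   ] F [ 0.23  0.12 -0.21] w 45.9 j [ -29.    7.  -15.   68.    0. -107.]
[ -5.1 -98.2  33.3]
```

View pics/w18.png

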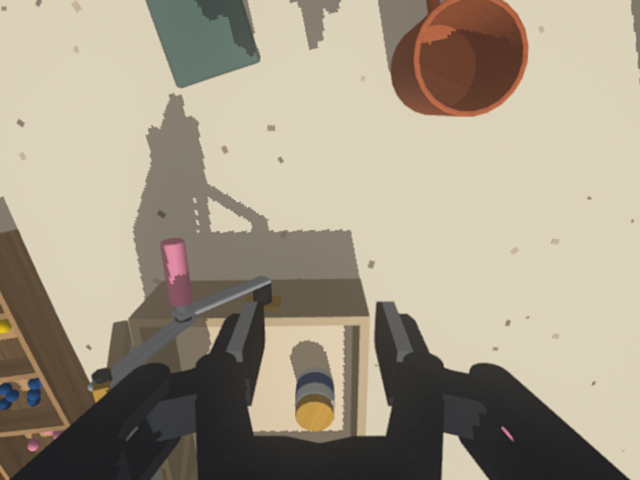

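>>> play_rows --pt "-1 -10 0" --pt "-2 -28 0" --pt "-4 -50 0" --pt "-5 -72 0" --pt "-5 -90 5" --pt "-5 -98.2 15" --pt "-5 -98.2 15" --pt "-5 -98.2 15" --roll '[-0.6,-1.3,-1.3,-1.3,-1.3,-1.3,-1.3,-1.3]'

```text
clock: 24.15
position: [588.8, -208.1, 203.8]
eef_rot: [-0.001, -0.644, 0.765, 0.001]
wrist_force: [-0.7, 0.5, -0.4]
width: 46.0
```

```bash
python3 - <<'E'
from h import *
print(dpto(c2w([37.5,-192,102])))
i=cams.camera_info('wrist'); p,d=cams.snapshot('wrist'); cv2.imwrite('pics/w19.png',p); np.save('pics/w19.npy',d)
import pickle; pickle.dump(i,open('pics/w19.pkl','wb'))
E
```

```text
t 24.15 p [ 588.8 -208.1  203.8] case [  36.9 -191.6  203.8] head -99.87 zaxis [-0.002  0.001 -1.   ] F [-0.72  0.53 -0.43] w 46.0 j [ -25.   17.   -5.   68.   -0. -106.]
[  0.5  -0.8 101.8]
```

View pics/w19.png

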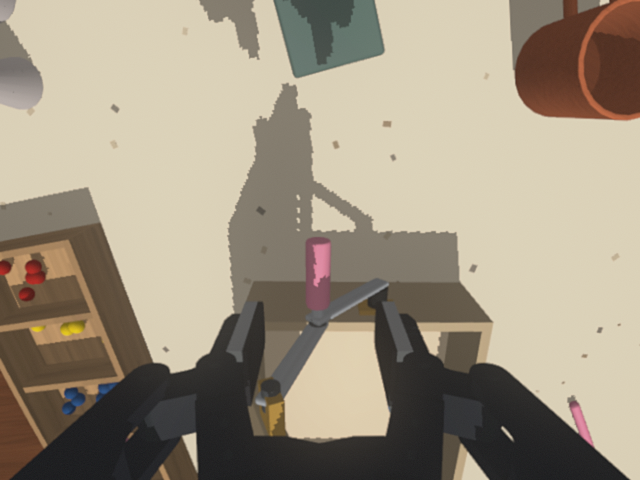

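```bash
python3 - <<'E'
from h import *
import pickle; i=pickle.load(open('pics/w19.pkl','rb')); d=np.load('pics/w19.npy')
for z in (112.5,120): print([w2c(q).round(1) for q in onplane(i,[(318,240),(318,306),(318,273)],z)])
p=cv2.imread('pics/w19.png').astype(int); v,u=np.mgrid[0:480,0:640]; m=(p[...,2]-p[...,1]>40)&(d>0)&(u>295)&(u<340)&(v>235)&(v<310)
c=np.array([w2c(x) for x in deproj(i,np.c_[u[m],v[m]],d[m])]); print(m.sum(),np.percentile(c,[2,50,98],axis=0).round(1))
E
```

```text
[array([  36.7, -198.4,  112.5]), array([  36.6, -153. ,  112.5]), array([  36.7, -176.4,  112.5])]
[array([  36.7, -200.9,  120. ]), array([  36.6, -157.1,  120. ]), array([  36.7, -179.7,  120. ])]
1515 [[  29.8 -197.4  111.7]
 [  36.7 -177.6  115.8]
 [  43.6 -154.5  117.6]]
```

>>> play_rows --pt "0 0 10" --pt "0 0 28" --pt "0 0 50" --pt "0 0 68" --pt "0 0 80" --pt "0 0 88" --pt "0 0 94" --pt "0 0 98" --pt "0 0 100" --pt "0 0 100" --roll '[0,0,0,0,0,0,0,0,0,0]'

```text
clock: 25.2
position: [589.9, -208.7, 105.0]
eef_rot: [0.0, -0.644, 0.765, -0.0]
wrist_force: [-0.1, -0.3, 0.2]
width: 46.4
```

```bash
python3 - <<'E'
from h import *
rep()
i=cams.camera_info('wrist'); p,d=cams.snapshot('wrist'); cv2.imwrite('pics/w20.png',p)
p,d=cams.snapshot('side'); cv2.imwrite('pics/side20.png',cv2.resize(p[80:300,240:440],None,fx=2.7,fy=2.7))
E
```

```text
t 25.2 p [ 589.9 -208.7  105. ] case [  38.2 -192.   105. ] head -99.88 zaxis [ 0. -0. -1.] F [-0.14 -0.3   0.2 ] w 46.4 j [ -25.   22.  -11.   57.    0. -106.]
```

View pics/w20.png

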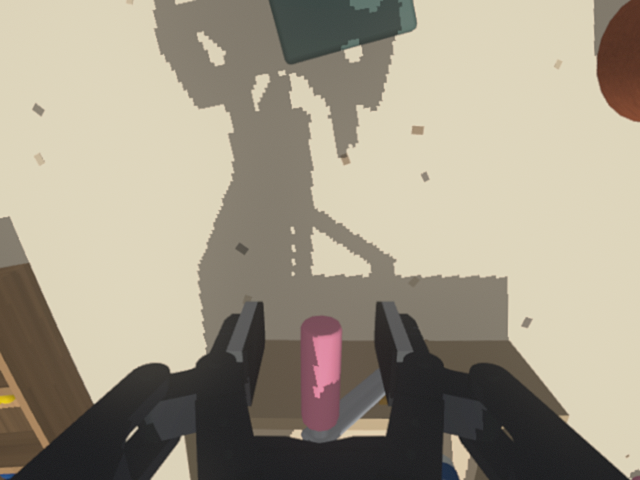

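View pics/side20.png

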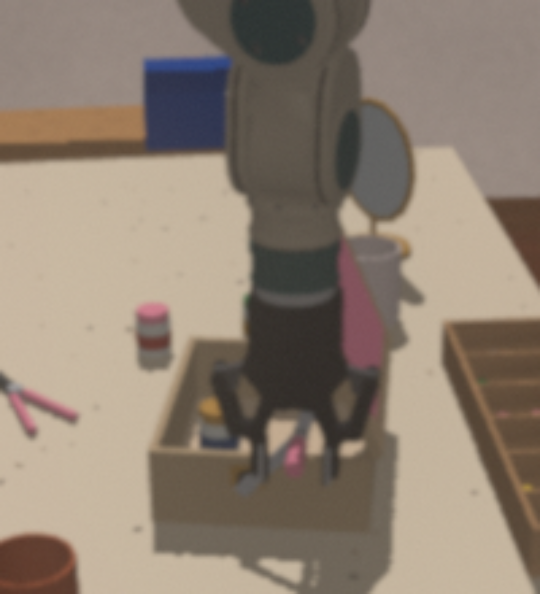

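>>> play_rows --pt "0 0 0" --pt "0 0 0" --pt "0 0 0" --pt "0 0 0" --pt "0 0 0" --roll '[0,0,0,0,0]' --jaw 5 --squeeze 35

```text
clock: 25.8
position: [589.7, -208.7, 105.0]
eef_rot: [0.0, -0.644, 0.765, -0.0]
wrist_force: [-0.4, 0.3, 1.5]
width: 14.4
```

```bash
python3 - <<'E'
from h import *
s,Rm,p=rep()
F=np.array(s['wrist_force']); print('Fcase',(F@cx).round(2),(F@cy).round(2),F[2].round(2))
c0=np.array([-10.6,56.5]); a1=0.86
# path: knob angle a from .86 -> 2.95, output tool dp (y=-dx, z=-dz)
k=lambda a:c0+73*np.array([np.cos(a),np.sin(a)])
print(k(.86))
def rows(a0,as_): return [[0,round(float(-(k(a)-k(a0))[0]),1),round(float(-(k(a)-k(a0))[1]),1)] for a in as_]
for a0 in np.arange(.86,2.96,.2): print(a0.round(2),rows(a0,a0+np.arange(.025,.2001,.025)))
E
```

```text
t 25.8 p [ 589.7 -208.7  105. ] case [  38. -192.  105.] head -99.88 zaxis [ 0. -0. -1.] F [-0.4   0.31  1.49] w 14.4 j [ -25.   22.  -11.   57.   -0. -106.]
Fcase -0.45 0.23 1.49
[ 37.02793518 111.82250709]
0.86 [[0, 1.4, -1.2], [0, 2.8, -2.3], [0, 4.3, -3.4], [0, 5.8, -4.5], [0, 7.3, -5.5], [0, 8.8, -6.5], [0, 10.4, -7.4], [0, 11.9, -8.4]]
1.06 [[0, 1.6, -0.9], [0, 3.2, -1.7], [0, 4.9, -2.5], [0, 6.5, -3.2], [0, 8.2, -4.0], [0, 9.9, -4.6], [0, 11.6, -5.2], [0, 13.4, -5.8]]
1.26 [[0, 1.7, -0.5], [0, 3.5, -1.0], [0, 5.3, -1.5], [0, 7.1, -1.9], [0, 8.8, -2.2], [0, 10.6, -2.6], [0, 12.4, -2.8], [0, 14.3, -3.0]]
1.46 [[0, 1.8, -0.2], [0, 3.6, -0.3], [0, 5.5, -0.4], [0, 7.3, -0.4], [0, 9.1, -0.4], [0, 10.9, -0.4], [0, 12.8, -0.3], [0, 14.6, -0.2]]
1.66 [[0, 1.8, 0.2], [0, 3.6, 0.4], [0, 5.4, 0.7], [0, 7.2, 1.0], [0, 9.0, 1.4], [0, 10.8, 1.8], [0, 12.6, 2.2], [0, 14.3, 2.7]]
1.86 [[0, 1.7, 0.5], [0, 3.5, 1.1], [0, 5.2, 1.8], [0, 6.9, 2.4], [0, 8.6, 3.1], [0, 10.2, 3.9], [0, 11.9, 4.7], [0, 13.5, 5.5]]
2.06 [[0, 1.6, 0.9], [0, 3.2, 1.8], [0, 4.7, 2.8], [0, 6.3, 3.7], [0, 7.8, 4.8], [0, 9.2, 5.8], [0, 10.7, 7.0], [0, 12.1, 8.1]]
2.26 [[0, 1.4, 1.2], [0, 2.8, 2.4], [0, 4.1, 3.6], [0, 5.4, 4.9], [0, 6.7, 6.2], [0, 7.9, 7.6], [0, 9.1, 8.9], [0, 10.3, 10.3]]
2.46 [[0, 1.1, 1.4], [0, 2.2, 2.9], [0, 3.3, 4.4], [0, 4.3, 5.9], [0, 5.3, 7.4], [0, 6.2, 9.0], [0, 7.1, 10.6], [0, 8.0, 12.2]]
2.66 [[0, 0.8, 1.6], [0, 1.6, 3.3], [0, 2.4, 4.9], [0, 3.1, 6.6], [0, 3.7, 8.3], [0, 4.3, 10.0], [0, 4.9, 11.8], [0, 5.4, 13.5]]
2.86 [[0, 0.5, 1.8], [0, 0.9, 3.5], [0, 1.3, 5.3], [0, 1.7, 7.1], [0, 2.0, 8.9], [0, 2.2, 10.7], [0, 2.5, 12.5], [0, 2.6, 14.3]]
```

>>> play_rows --pt "0 1.4 -1.2" --pt "0 2.8 -2.3" --pt "0 4.3 -3.4" --pt "0 5.8 -4.5" --pt "0 7.3 -5.5" --pt "0 8.8 -6.5" --pt "0 8.8 -6.5" --roll '[0,0,0,0,0,0,0]'

```text
clock: 26.5
position: [581.5, -207.3, 112.0]
eef_rot: [0.0, -0.644, 0.765, -0.001]
wrist_force: [3.9, -0.1, -0.9]
width: 14.7
```

```bash
cat >> h.py <<'E'
C0=np.array([-10.6,56.5])
def kn(name=None):
    s,Rm,p=rep(); F=np.array(s['wrist_force']); q=w2c(p); kx,kz=q[0]-1.0,q[2]+6.8
    v=np.array([kx,kz])-C0; a=np.arctan2(v[1],v[0]); f=np.array([F@cx,F[2]])
    print('ang',a.round(3),'r',np.linalg.norm(v).round(1),'Frad',(f@[np.cos(a),np.sin(a)]).round(2),'Ftan(fold+)',(f@[-np.sin(a),np.cos(a)]).round(2))
    if name:
        p,d=cams.snapshot('side'); cv2.imwrite(f'pics/{name}.png',cv2.resize(p[100:300,250:420],None,fx=3,fy=3))
E
python3 -c "
from h import *
kn('k1')"
```

```text
t 26.5 p [ 581.5 -207.3  112. ] case [  29.6 -192.1  112. ] head -99.87 zaxis [ 0.001 -0.    -1.   ] F [ 3.93 -0.13 -0.88] w 14.7 j [ -26.   20.  -12.   58.    0. -106.]
ang 1.009 r 73.6 Frad 1.32 Ftan(fold+) -3.77
```

View pics/k1.png

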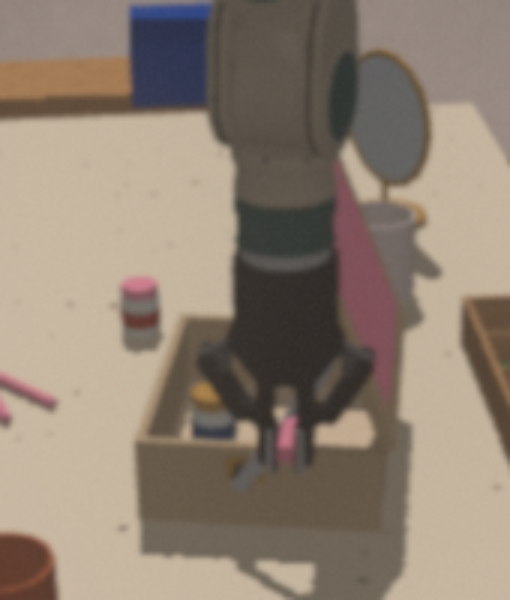

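>>> play_rows --pt "0 1.6 -0.9" --pt "0 3.2 -1.7" --pt "0 4.9 -2.5" --pt "0 6.5 -3.3" --pt "0 8.1 -4.1" --pt "0 9.8 -4.8" --pt "0 11.5 -5.4" --pt "0 13.2 -6" --pt "0 13.2 -6" --roll '[0,0,0,0,0,0,0,0,0]'

```text
clock: 27.45
position: [569.8, -205.2, 119.0]
eef_rot: [0.001, -0.644, 0.765, -0.002]
wrist_force: [5.1, 0.3, 3.1]
width: 14.5
```

```bash
python3 -c "
from h import *
kn('k2')"
```

```text
t 27.45 p [ 569.8 -205.2  119. ] case [  17.7 -192.   119. ] head -99.86 zaxis [ 0.004 -0.001 -1.   ] F [5.08 0.25 3.11] w 14.5 j [ -26.   19.  -13.   58.    0. -106.]
ang 1.195 r 74.5 Frad 4.71 Ftan(fold+) -3.48
```

View pics/k2.png

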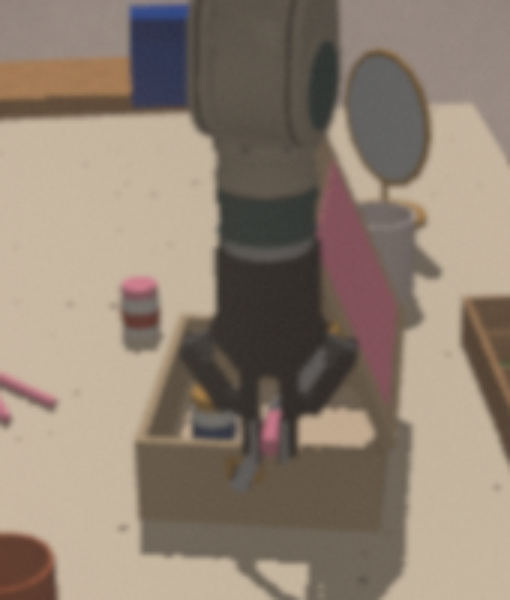

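>>> play_rows --pt "0 1.7 -0.6" --pt "0 3.4 -1.2" --pt "0 5.2 -1.7" --pt "0 7 -2.2" --pt "0 8.7 -2.6" --pt "0 10.5 -2.9" --pt "0 12.3 -3.2" --pt "0 14.1 -3.5" --pt "0 14.1 -3.5" --roll '[0,0,0,0,0,0,0,0,0]'

```text
clock: 28.4
position: [557.2, -202.9, 123.8]
eef_rot: [0.002, -0.644, 0.765, -0.003]
wrist_force: [5.8, 1.9, 7.3]
width: 14.8
```

```bash
python3 -c "
from h import *
kn('k3')"
```

```text
t 28.4 p [ 557.2 -202.9  123.8] case [   4.9 -192.   123.8] head -99.84 zaxis [ 0.007 -0.001 -1.   ] F [5.79 1.87 7.25] w 14.8 j [ -26.   17.  -15.   58.    0. -106.]
ang 1.377 r 75.5 Frad 8.15 Ftan(fold+) -3.88
```

View pics/k3.png

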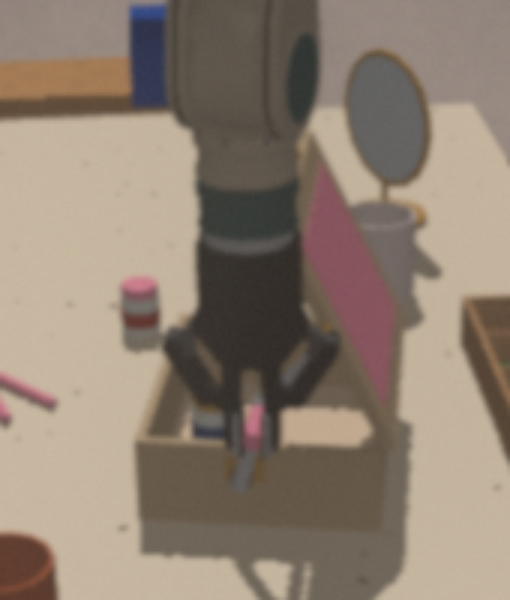

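>>> play_rows --pt "0 1.8 -1" --pt "0 3.6 -1.8" --pt "0 5.4 -2.3" --pt "0 7.3 -2.6" --pt "0 9.1 -2.8" --pt "0 11 -2.9" --pt "0 12.8 -3" --pt "0 12.8 -3" --roll '[0,0,0,0,0,0,0,0]'

```text
clock: 29.25
position: [543.9, -200.7, 126.5]
eef_rot: [0.002, -0.644, 0.765, -0.002]
wrist_force: [3.9, 0.6, 6.7]
width: 14.1
```

```bash
python3 -c "
from h import *
kn('k4')"
```

```text
t 29.25 p [ 543.9 -200.7  126.5] case [  -8.6 -192.1  126.5] head -99.85 zaxis [ 0.006 -0.001 -1.   ] F [3.89 0.58 6.71] w 14.1 j [ -27.   16.  -16.   58.    0. -107.]
ang 1.558 r 76.8 Frad 6.76 Ftan(fold+) -3.64
```

View pics/k4.png

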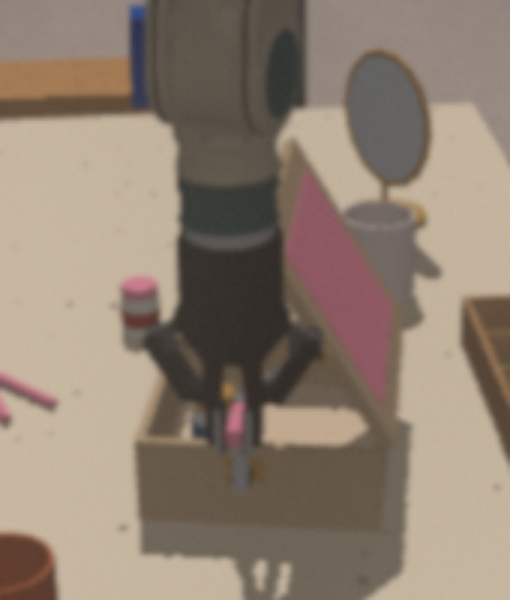

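```bash
python3 - <<'E'
from h import *
p,d=cams.snapshot('side'); cv2.imwrite('pics/side30.png',p); np.save('pics/side30.npy',d)
cv2.imwrite('pics/side30c.png',cv2.resize(p[210:280,300:360],None,fx=9,fy=8,interpolation=cv2.INTER_CUBIC))
i=cams.camera_info('side'); pp=p.astype(int); v,u=np.mgrid[0:480,0:640]
m=(pp[...,2]-pp[...,1]>35)&(d>0)&(u>310)&(u<345)&(v>225)&(v<262)
c=np.array([w2c(x) for x in deproj(i,np.c_[u[m],v[m]],d[m])]); print(m.sum(),np.percentile(c,[3,50,97],axis=0).round(1), (u[m].min(),u[m].max(),v[m].min(),v[m].max()))
kn()
E
```

```text
75 [[ -36.5 -200.3   49.1]
 [  -8.8 -187.6  133.3]
 [  -2.7    1.1  136.7]] (np.int64(325), np.int64(331), np.int64(229), np.int64(248))
t 29.35 p [ 543.9 -200.6  126.5] case [  -8.5 -192.1  126.5] head -99.85 zaxis [ 0.006 -0.001 -1.   ] F [4.39 1.33 7.31] w 14.8 j [ -27.   16.  -16.   58.    0. -107.]
ang 1.557 r 76.8 Frad 7.37 Ftan(fold+) -3.99
```

View pics/side30c.png

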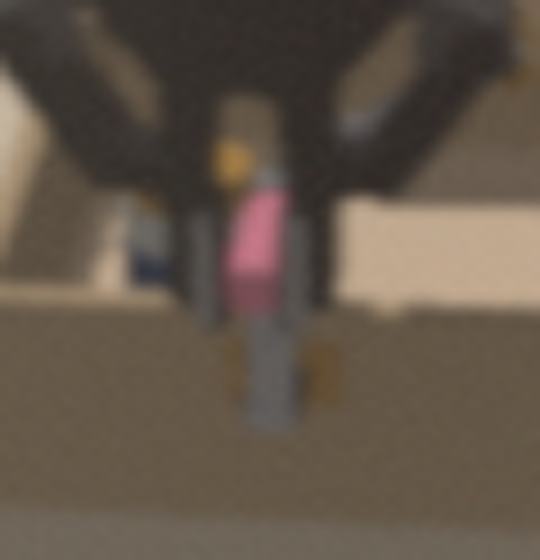

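```bash
cat >> h.py <<'E'
def krows(a0,a1,n,extra=0,ex=0):
    k=lambda a:73*np.array([np.cos(a),np.sin(a)])
    out=[]
    for j in range(1,n+1):
        a=a0+(a1-a0)*j/n; dd=k(a)-k(a0); out.append([0,round(float(-dd[0]+ex*j/n),1),round(float(-dd[1]+extra*j/n),1)])
    return out
E
python3 -c "
from h import *
print(krows(1.56,1.76,8,1))"
```

```text
[[0, 1.8, 0.1], [0, 3.6, 0.3], [0, 5.5, 0.5], [0, 7.3, 0.8], [0, 9.1, 1.1], [0, 10.9, 1.5], [0, 12.7, 1.9], [0, 14.5, 2.3]]
```

>>> play_rows --pt "0 1.8 0.1" --pt "0 3.6 0.3" --pt "0 5.5 0.5" --pt "0 7.3 0.8" --pt "0 9.1 1.1" --pt "0 10.9 1.5" --pt "0 12.7 1.9" --pt "0 14.5 2.3" --roll '[0,0,0,0,0,0,0,0]'

```text
clock: 30.15
position: [528.4, -198.0, 123.8]
eef_rot: [0.001, -0.644, 0.765, -0.001]
wrist_force: [2.5, 1.7, 7.4]
width: 14.6
```

```bash
cat >> h.py <<'E'
def kz(n):
    kn()
    p,d=cams.snapshot('side'); cv2.imwrite(f'pics/{n}.png',p)
    i=cams.camera_info('side'); pp=p.astype(int); v,u=np.mgrid[0:480,0:640]
    m=(pp[...,2]-pp[...,1]>35)&(d>0)&(u>285)&(u<345)&(v>215)&(v<275)
    c=np.array([w2c(x) for x in deproj(i,np.c_[u[m],v[m]],d[m])]); c=c[(c[:,1]<-160)&(c[:,2]>50)]
    print(len(c),np.percentile(c,[3,50,97],axis=0).round(1).tolist())
    cv2.imwrite(f'pics/{n}c.png',cv2.resize(p[130:290,270:400],None,fx=4,fy=3.7,interpolation=cv2.INTER_CUBIC))
E
python3 -c "
from h import *
kz('k5')"
```

```text
t 30.15 p [ 528.4 -198.   123.8] case [ -24.3 -192.1  123.8] head -99.86 zaxis [ 0.003 -0.001 -1.   ] F [2.52 1.71 7.41] w 14.6 j [ -27.   15.  -18.   57.    0. -107.]
ang 1.766 r 75.6 Frad 6.84 Ftan(fold+) -3.58
60 [[-29.9, -198.8, 122.8], [-23.8, -189.8, 133.1], [-18.1, -164.6, 136.8]]
```

View pics/k5c.png

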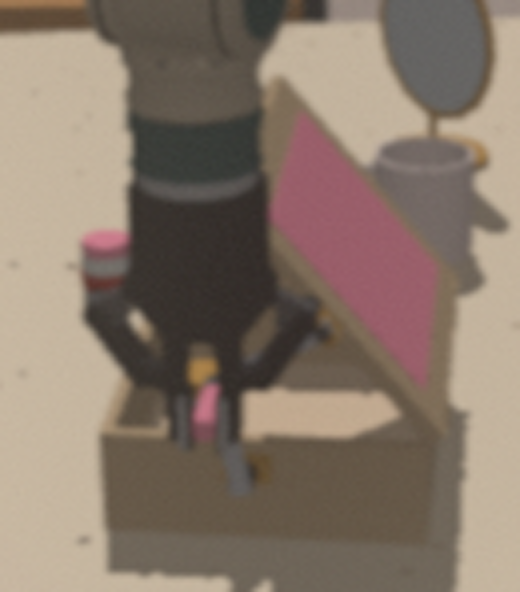

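```bash
python3 -c "
from h import *
print(krows(1.76,2.01,10,0.3))"
```

```text
[[0, 1.8, 0.4], [0, 3.6, 0.8], [0, 5.3, 1.3], [0, 7.1, 1.8], [0, 8.8, 2.4], [0, 10.6, 3.0], [0, 12.3, 3.7], [0, 14.0, 4.4], [0, 15.7, 5.1], [0, 17.3, 5.9]]
```

>>> play_rows --pt "0 1.8 0.4" --pt "0 3.6 0.8" --pt "0 5.3 1.3" --pt "0 7.1 1.8" --pt "0 8.8 2.4" --pt "0 10.6 3" --pt "0 12.3 3.7" --pt "0 14 4.4" --pt "0 15.7 5.1" --pt "0 17.3 5.9" --roll '[0,0,0,0,0,0,0,0,0,0]'

```text
clock: 31.2
position: [509.8, -194.5, 116.0]
eef_rot: [-0.0, -0.644, 0.765, 0.0]
wrist_force: [0.9, 0.9, 4.4]
width: 14.5
```

```bash
python3 -c "
from h import *
kz('k6')"
```

```text
t 31.2 p [ 509.8 -194.5  116. ] case [ -43.2 -192.   116. ] head -99.87 zaxis [-0.  0. -1.] F [0.92 0.91 4.43] w 14.5 j [ -28.   14.  -21.   56.    0. -108.]
ang 2.04 r 74.3 Frad 3.62 Ftan(fold+) -2.67
63 [[-49.0, -199.0, 118.1], [-42.7, -188.6, 127.6], [-37.6, -161.1, 130.0]]
```

View pics/k6c.png

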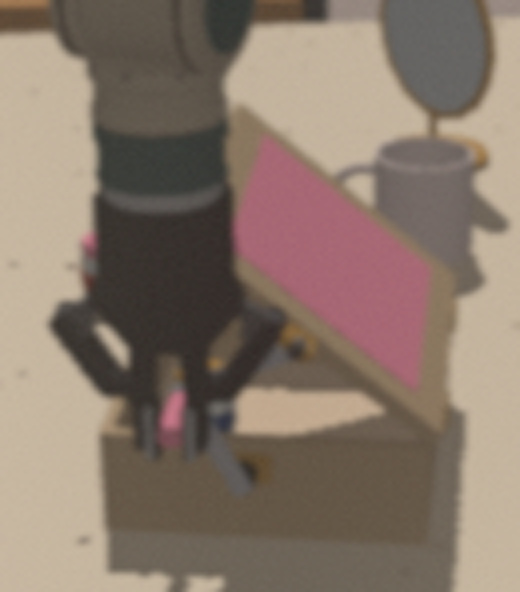

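```bash
python3 -c "
from h import *
print(krows(2.04,2.29,10,0))
print(krows(2.29,2.54,10,0))"
```

```text
[[0, 1.6, 0.8], [0, 3.2, 1.7], [0, 4.8, 2.7], [0, 6.3, 3.6], [0, 7.9, 4.6], [0, 9.4, 5.7], [0, 10.8, 6.7], [0, 12.3, 7.9], [0, 13.7, 9.0], [0, 15.1, 10.2]]
[[0, 1.4, 1.2], [0, 2.7, 2.5], [0, 4.0, 3.8], [0, 5.2, 5.1], [0, 6.5, 6.4], [0, 7.7, 7.8], [0, 8.8, 9.2], [0, 10.0, 10.6], [0, 11.0, 12.1], [0, 12.1, 13.6]]
```

>>> play_rows --pt "0 1.6 0.8" --pt "0 3.2 1.7" --pt "0 4.8 2.7" --pt "0 6.3 3.6" --pt "0 7.9 4.6" --pt "0 9.4 5.7" --pt "0 10.8 6.7" --pt "0 12.3 7.9" --pt "0 13.7 9" --pt "0 15.1 10.2" --roll '[0,0,0,0,0,0,0,0,0,0]'

```text
clock: 32.25
position: [495.6, -192.0, 105.1]
eef_rot: [0.001, -0.644, 0.765, -0.0]
wrist_force: [2.4, 3.3, 1.8]
width: 14.5
```

```bash
python3 -c "
from h import *
kz('k7')"
```

```text
t 32.25 p [ 495.6 -192.   105.1] case [ -57.7 -191.9  105.1] head -99.87 zaxis [ 0.001  0.001 -1.   ] F [2.44 3.28 1.84] w 14.5 j [ -28.   13.  -23.   54.    0. -108.]
ang 2.285 r 73.3 Frad 0.19 Ftan(fold+) -2.59
54 [[-63.0, -198.8, 110.3], [-57.7, -187.5, 118.2], [-52.2, -165.3, 121.6]]
```

View pics/k7c.png

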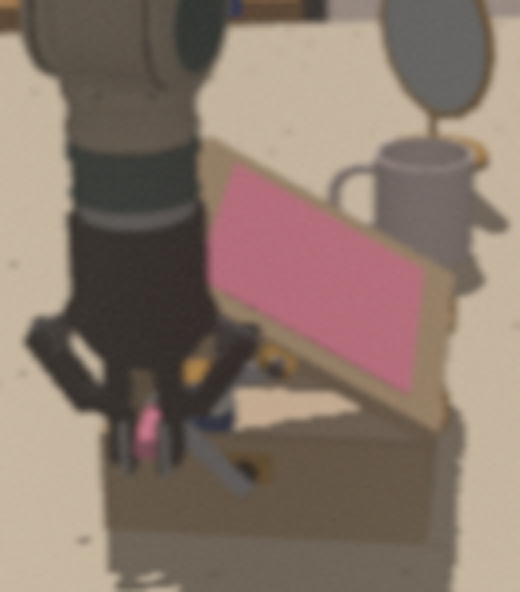

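>>> play_rows --pt "0 1.4 1.2" --pt "0 2.7 2.5" --pt "0 4 3.8" --pt "0 5.2 5.1" --pt "0 6.5 6.4" --pt "0 7.7 7.8" --pt "0 8.8 9.2" --pt "0 10 10.6" --pt "0 11 12.1" --pt "0 12.1 13.6" --roll '[0,0,0,0,0,0,0,0,0,0]'

```text
clock: 33.3
position: [483.1, -190.2, 91.5]
eef_rot: [-0.0, -0.644, 0.765, 0.0]
wrist_force: [1.7, 1.6, 2.9]
width: 14.4
```

```bash
python3 -c "
from h import *
kz('k8')
print(krows(2.54,2.74,8,0))"
```

```text
t 33.3 p [ 483.1 -190.2   91.5] case [ -70.2 -192.3   91.5] head -99.89 zaxis [-0. -0. -1.] F [1.66 1.65 2.93] w 14.4 j [ -29.   13.  -25.   52.   -0. -109.]
ang 2.538 r 73.6 Frad 0.56 Ftan(fold+) -3.18
60 [[-76.0, -200.4, 95.7], [-69.4, -190.8, 104.6], [-28.6, -161.3, 190.7]]
[[0, 1.0, 1.5], [0, 2.0, 3.1], [0, 2.9, 4.6], [0, 3.8, 6.2], [0, 4.7, 7.8], [0, 5.5, 9.5], [0, 6.3, 11.1], [0, 7.0, 12.8]]
```

View pics/k8c.png

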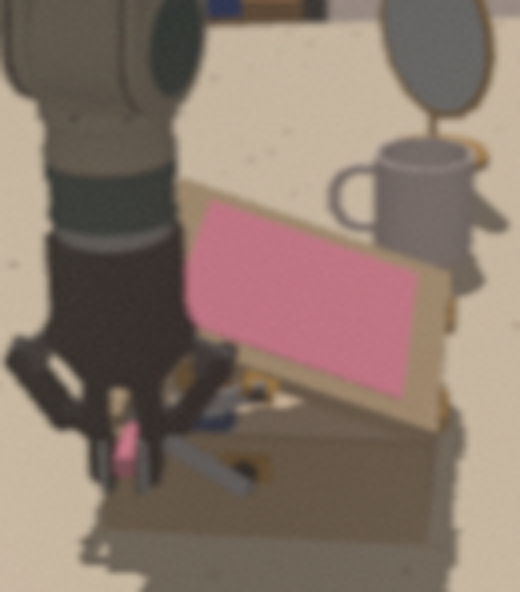

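>>> play_rows --pt "0 1 1.5" --pt "0 2 3.1" --pt "0 2.9 4.6" --pt "0 3.8 6.2" --pt "0 4.7 7.8" --pt "0 5.5 9.5" --pt "0 6.3 11.1" --pt "0 7 12.8" --roll '[0,0,0,0,0,0,0,0]'

```text
clock: 34.15
position: [476.4, -188.9, 78.7]
eef_rot: [-0.0, -0.644, 0.765, 0.0]
wrist_force: [1.1, 2.3, -0.4]
width: 14.6
```

```bash
python3 -c "
from h import *
kz('k9')
print(krows(2.74,2.94,10,0))"
```

```text
t 34.15 p [ 476.4 -188.9   78.7] case [ -77.1 -192.2   78.7] head -99.88 zaxis [-0.  0. -1.] F [ 1.14  2.32 -0.37] w 14.6 j [ -29.   13.  -27.   50.    0. -109.]
ang 2.735 r 73.5 Frad -0.8 Ftan(fold+) 0.05
75 [[-83.0, -197.9, 83.7], [-75.6, -188.6, 94.5], [-20.3, -164.5, 194.8]]
[[0, 0.6, 1.3], [0, 1.1, 2.7], [0, 1.6, 4.1], [0, 2.1, 5.5], [0, 2.5, 6.9], [0, 2.9, 8.2], [0, 3.3, 9.7], [0, 3.7, 11.1], [0, 4.0, 12.5], [0, 4.3, 13.9]]
```

View pics/k9c.png

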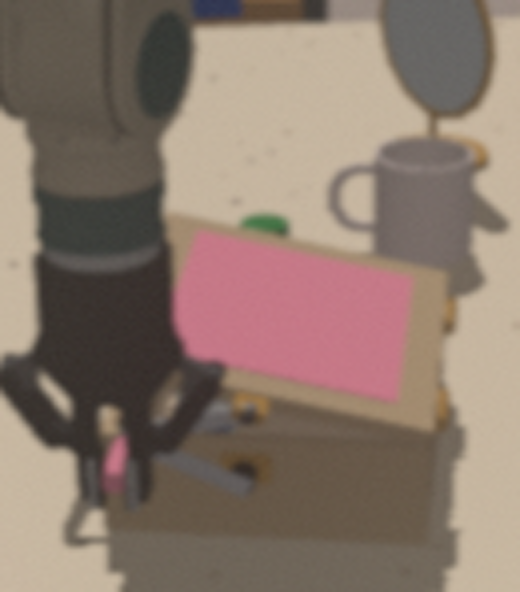

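>>> play_rows --pt "0 0.6 1.3" --pt "0 1.1 2.7" --pt "0 1.6 4.1" --pt "0 2.1 5.5" --pt "0 2.5 6.9" --pt "0 2.9 8.2" --pt "0 3.3 9.7" --pt "0 3.7 11.1" --roll '[0,0,0,0,0,0,0,0]'

```text
clock: 35.0
position: [472.4, -188.2, 67.5]
eef_rot: [-0.0, -0.644, 0.765, 0.0]
wrist_force: [0.9, 1.3, -0.3]
width: 14.6
```

```bash
python3 -c "
from h import *
kz('k10')"
```

```text
t 35.0 p [ 472.4 -188.2   67.5] case [ -81.1 -192.2   67.5] head -99.88 zaxis [-0.001  0.    -1.   ] F [ 0.92  1.31 -0.32] w 14.6 j [ -29.   13.  -28.   49.   -0. -109.]
ang 2.898 r 73.7 Frad -0.74 Ftan(fold+) 0.14
83 [[-86.9, -200.0, 74.1], [-78.0, -189.3, 84.5], [-20.8, -165.9, 188.1]]
```

View pics/k10c.png

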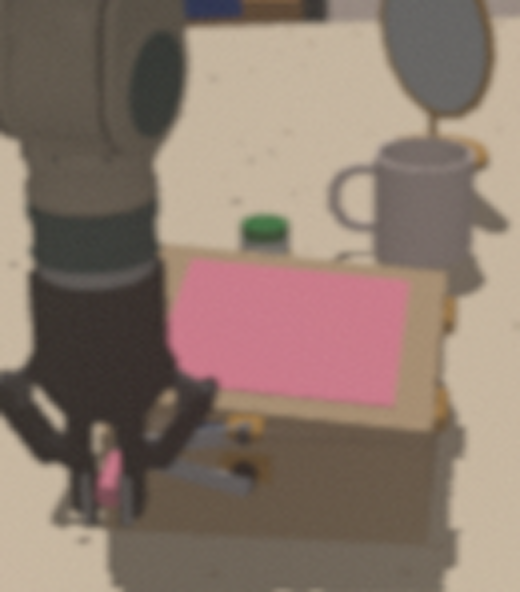

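>>> play_rows --pt "0 0.3 1" --pt "0 0.5 2" --pt "0 0.7 3" --pt "0 0.9 4" --pt "0 0.9 4" --roll '[0,0,0,0,0]'

```text
clock: 35.55
position: [471.2, -188.0, 63.3]
eef_rot: [-0.001, -0.644, 0.765, 0.001]
wrist_force: [-0.3, 1.7, -2.2]
width: 14.6
```

```bash
python3 -c "
from h import *
kz('k11')"
```

```text
t 35.55 p [ 471.2 -188.    63.3] case [ -82.4 -192.2   63.3] head -99.88 zaxis [-0.002  0.    -1.   ] F [-0.32  1.66 -2.18] w 14.6 j [ -29.   14.  -28.   48.   -0. -109.]
ang 2.956 r 74.0 Frad 0.19 Ftan(fold+) 2.26
81 [[-87.5, -198.9, 69.3], [-79.5, -187.4, 80.8], [-20.2, -164.0, 186.0]]
```

View pics/k11c.png

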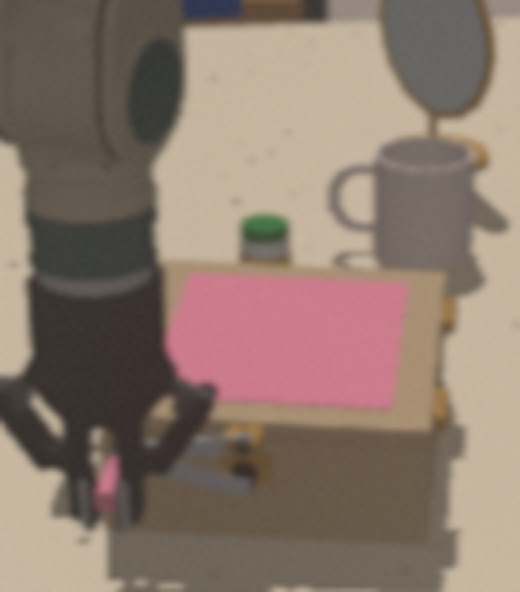

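>>> play_rows --pt "0 0.1 0.7" --pt "0 0.2 1.4" --pt "0 0.3 2" --pt "0 0.3 2" --roll '[0,0,0,0]'

```text
clock: 36.0
position: [471.2, -188.2, 61.9]
eef_rot: [-0.0, -0.644, 0.765, 0.0]
wrist_force: [-3.9, 0.3, 2.8]
width: 14.3
```

```bash
python3 -c "
from h import *
kz('k12')"
```

```text
t 36.0 p [ 471.2 -188.2   61.9] case [ -82.3 -192.4   61.9] head -99.88 zaxis [-0.001 -0.    -1.   ] F [-3.94  0.29  2.83] w 14.3 j [ -29.   14.  -28.   48.   -0. -109.]
ang 2.975 r 73.8 Frad 4.34 Ftan(fold+) -2.14
85 [[-88.2, -198.3, 68.8], [-79.2, -187.7, 79.8], [-18.3, -164.7, 186.0]]
```

>>> play_rows --pt "0 0 0.5" --pt "0 0 1" --pt "0 0 1" --roll '[0,0,0]'

```text
clock: 36.35
position: [471.2, -188.0, 60.7]
eef_rot: [-0.0, -0.644, 0.765, 0.0]
wrist_force: [-3.7, 0.1, -0.2]
width: 14.3
```

```bash
python3 -c "
from h import *
kz('k13')
i=cams.camera_info('top'); p,d=cams.snapshot('top'); cv2.imwrite('pics/top13.png',p)
v,u=np.mgrid[160:265,235:345]; dd=d[160:265,235:345]
p0=np.load('pics/P0.npy')
c=np.array([w2c(x) for x in deproj(i,np.c_[u.ravel(),v.ravel()],dd.ravel())])
c0=np.array([w2c(x) for x in p0[160:265,235:345].reshape(-1,3)])
for nm,q in (('now',c),('start',c0)):
  k=(abs(q[:,0])<85)&(abs(q[:,1])<60)&(q[:,2]>70)&(q[:,2]<140); A=np.c_[q[k,0],np.ones(k.sum())]; print(nm,np.linalg.lstsq(A,q[k,2],rcond=None)[0])
"
```

```text
t 36.35 p [ 471.2 -188.    60.7] case [ -82.3 -192.3   60.7] head -99.88 zaxis [-0.001 -0.    -1.   ] F [-3.73  0.13 -0.18] w 14.3 j [ -29.   14.  -28.   48.   -0. -109.]
ang 2.992 r 73.5 Frad 3.62 Ftan(fold+) 0.73
81 [[-87.8, -197.8, 68.5], [-79.5, -186.6, 78.7], [-20.4, -164.4, 184.1]]
now [-1.97135033e-04  8.74357101e+01]
start [-3.12482799e-04  8.74832018e+01]
```

View pics/k13c.png

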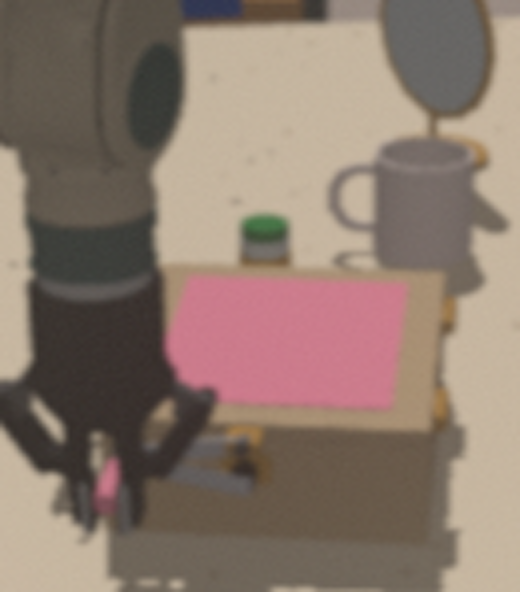

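The lid slope equals the starting, shut slope. Now I'll release the knob and retreat.

>>> play_rows --pt "0 0 0" --pt "0 0 0" --pt "0 0 0" --pt "0 0 0" --roll '[0,0,0,0]' --jaw 46

```text
clock: 36.85
position: [472.5, -188.4, 61.2]
eef_rot: [0.0, -0.644, 0.765, -0.001]
wrist_force: [-0.1, -0.2, 0.0]
width: 45.9
```

>>> play_rows --pt "0 0 -5" --pt "0 0 -18" --pt "0 0 -40" --pt "0 0 -70" --pt "0 0 -100" --pt "0 10 -130" --pt "10 25 -160" --pt "20 40 -190" --pt "20 40 -200" --pt "20 40 -200" --roll '[0,0,0,0,0,0,0,0,0,0]'

```text
clock: 37.85
position: [430.2, -201.8, 263.5]
eef_rot: [0.001, -0.643, 0.766, -0.003]
wrist_force: [-0.4, -0.1, -0.1]
width: 45.9
```

```bash
python3 -c "
from h import *
rep()
i=cams.camera_info('top'); p,d=cams.snapshot('top'); cv2.imwrite('pics/top99.png',p)
v,u=np.mgrid[160:265,235:345]; dd=d[160:265,235:345]
q=np.array([w2c(x) for x in deproj(i,np.c_[u.ravel(),v.ravel()],dd.ravel())])
k=(abs(q[:,0])<85)&(abs(q[:,1])<60)&(q[:,2]>70)&(q[:,2]<140); A=np.c_[q[k,0],np.ones(k.sum())]; print(k.sum(),np.linalg.lstsq(A,q[k,2],rcond=None)[0])
p,d=cams.snapshot('side'); cv2.imwrite('pics/side99.png',p)
rep()
"
```

```text
t 37.85 p [ 430.2 -201.8  263.5] case [-120.3 -212.9  263.5] head -99.92 zaxis [ 0.005 -0.003 -1.   ] F [-0.4  -0.06 -0.14] w 45.9 j [ -33.   -0.  -18.   72.    0. -113.]
4475 [-1.39887435e-03  8.74370784e+01]
t 37.95 p [ 429.  -200.6  260.3] case [-121.7 -212.   260.3] head -99.87 zaxis [-0.  0. -1.] F [-0.17  0.42 -0.7 ] w 46.2 j [ -33.   -0.  -18.   72.    0. -113.]
```

View pics/top99.png

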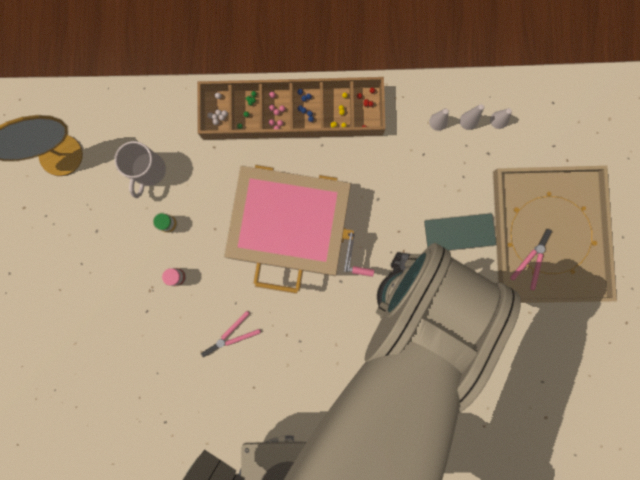

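View pics/side99.png

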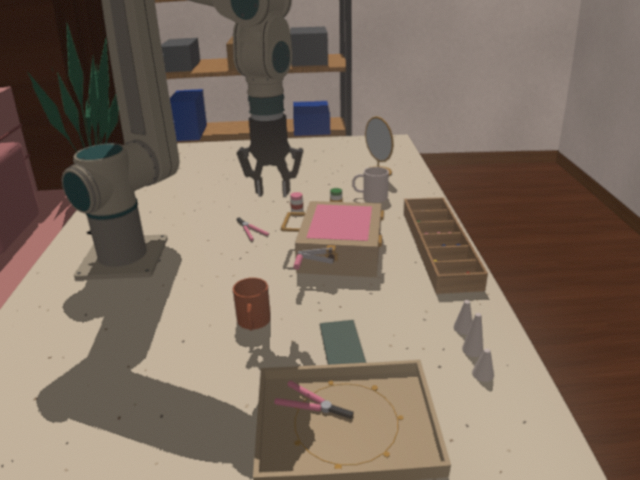

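The lid is shut, the stay is folded and everything else sits where it was at the start. The robot is clear, so I'm handing the job in.

```bash
python3 -c "
from h import *
print(workorder.close_job())"
```

```text
the job is handed in; nothing more can be done
None
```

The gold-capped jar is in the case and the lid is shut. I handed the job in at about 38 s of the 72 s allowed, and no verdict is reported.

**What I did:**
- I raised the lid by its bar until the stay snapped over (about 1.2 rad). I then eased it down until the lock took the weight and let go.
- I stood the jar at about (-53, 0) mm in the case, with about 6 N at touchdown.
- I led the knob round its circle until the lid was shut, let go and backed off.

**Last checks:**
- **Lid:** its top plane measured a tilt of about 0.0002 with the knob still held and 0.0014 after release. It measured 0.0003 at the start, and the limit is 0.03 rad.
- **Stay and robot:** the stay looks folded as it was at the start. The robot is clear, with wrist force under 1 N.
- **Other items:** the mugs, phone, pliers and other jars look unmoved in the top and side pictures. I judged these by eye and did not measure them.
- **Jar:** I last saw it upright just after letting go. It is hidden under the shut lid, so I could not check it again.

**What did not go exactly to plan:**
- **Lid raising:** force along the lid reached about 13 N at the bar because my arc was a few mm off. I corrected it on the way.
- **Knob slip and load on the stay:** the knob slid up to about 4 mm between the fingers in the middle of the fold. The force along the stay's lower link reached about 8 N, which by my estimate squeezed the mount about 1.6 mm against the 4 mm limit. The mount itself could not be read.

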